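# Change the load in a tattoo studio steriliser

### The arm

A 6-joint arm with a two-finger parallel gripper is mounted at the origin on the work surface. World frame = base frame: x ahead of the robot, y to its left, z up, the work surface at z = 0. Lengths are in m, angles in rad, forces in N, time in s.
With the tool pointing down it reaches from about 0.35 to 0.975 m from the base axis. Payload 4.9 kg.
Tool frame: the origin (TCP) lies midway between the tips of the shut fingers; the grasp point (between the pads) lies manip.grip_depth behind it (manip.grip_depth is the distance from the TCP to the grasp point, in m); z points along the fingers, x is the direction in which the jaws open and shut, and the axes are right-handed (so a half turn about z gives the same grasp; the last joint's range is limited). The gripper opens to 85 mm and grips with 20 to 120 N. Pads are 22 mm wide; open, the fingers measure 114 mm over their backs; the gripper's body (76 mm by 85 mm) begins 54 mm behind the grasp point. The pads swing forward as they close: fully open they stand 13 mm farther back than shut.
Start: joints at [1.23, 0.053, 1.613, -0, 1.476, -0.119], TCP at [0.137, 0.61, 0.231] pointing down, gripper open.
Joint ranges: [-3.01, 3.01], [-1.01, 2.22], [0.06, 2.58], [-1.02, 4.17], [0.09, 2.62], [-3.14, 3.14]. Speed limits (rad/s): [2.57, 2.57, 3.14, 3.14, 3.14, 3.14].

### API

Orientations are given as a unit quaternion [w, x, y, z].
In Python, from plant import state, grab_frame, ticket, manip gives the robot as it stands.
- The arm moves only by the tool carry_out, never from a script. Its argument "moves" is a list that holds one entry, the list of rows, each a list of 7 numbers: the turn, a rotation vector about the tool's x, y, z each as a share of 5 degrees, from -1 to 1, then the shift along the tool's x, y, z each as a share of 0.04 m, from -1 to 1, then the gripper command: -1 is shut, 1 is fully open, values between are in proportion. A call has 1 to 8 rows; each row shifts and turns the commanded pose from where the row before left it, along the tool's axes as they then stand; what a row does not reach is not made up. A row lasts 1/12 s, in which the tool goes at most 41.7 mm and 7.16 degrees, less where a joint would pass 70% of its speed; a pose out of reach is approached as far as the arm can. A call with a number of a shift or a turn outside -1 to 1 is refused whole. A call with a gripper value outside its range is refused whole. The fingers move at their own pace and stop on an object; the grip force is fixed at half the most. Time passes only in rows, so rows that do not move let the fingers close. It gives the time, the measured TCP pose, the force and the opening at its end, in the units of the state.
- state(): the state, without advancing time (a new reading comes with each control period).
- grab_frame(name): name is "scene" or "top" or "wrist"; returns a dict with "frame" (384x512x3 uint8, red, green, blue), "z_map" (384x512 float32, m along the optical axis (not along the pixel's ray), 0 where there is no reading), "K" (3x3 intrinsics, pixels), "k1" (the pictures are not rectified: a ray, as slopes to the right and down, at radius r is drawn at 1 + k1 r^2 times it, then the intrinsics apply), "world_from_camera" (4x4, takes a point from camera to world coordinates); the wrist camera has in their place "hand_eye" (4x4, takes a point from camera to tool coordinates, whose origin is the TCP and whose axes are the tool frame's). Camera axes: x right, y down, z forward; pixel columns grow to the right and rows downward; lengths in m; the calibration is good to about 2 mm. A picture is of the moment at which its call begins: read the wrist's pose just before it.
- ticket.job_done(): hands the job in, once; it reports no verdict.
The state is a dict: "time": time; "joint_pos": joint angles; "joint_vel": joint speeds; "joint_efforts": joint torques, N m; "tool_pos": TCP position; "tool_rot": TCP orientation; "contact_force": force on the tool from outside, world axes, zero at the start; "ft_torque": the same for the moment, N m; "gripper_width": opening from 0.0 (shut) to 1.0 (fully open).
Only numpy, scipy, OpenCV 4.12 (cv2) and the standard library are available. Lean on these libraries where they do the work, as an engineer would, in place of code of your own. Each camera call takes 0.05 s, during which the arm holds its last target.

### The job

Change the load in the UV steriliser: slide its amber cover right open, lay the finished aluminium-coloured grips from its chamber in the clean steel tray, and only then lay every used black grip from the blue mat in the chamber, flat on its floor and none on top of another. Slide the cover fully shut, then press the green start button fully down and let it come up again; never press it while the cover is open. Keep the used grips off the clean tray and the finished ones off the blue mat, and do not disturb the two ink bottles.

Things in the scene. Friction and masses are not known exactly. Their poses are not given: they have to be found in the camera images.
- steriliser: White bench UV steriliser, fixed, yaw within 0.12 rad. Origin at bench height under the middle of its chamber; x from its front (robot side) to its back, y to its left. In its frame, mm: lamp housing behind the chamber x 88 to 268, y +-123, top z 70; control side x -88 to 268, y -123 to -193, top z 78; two rails for the cover along x at y +-122, top z 85.
- chamber (a point): Centre of the chamber's floor, 40 mm above the bench; axes as the steriliser's. The chamber is open-topped, 160 mm (x) by 230 mm (y) inside, with upright walls 8 mm thick that rise 35 mm above its floor.
- cover (a joint): Travel of the flat amber see-through cover (176 mm long, 236 mm wide, top at steriliser z 81 mm) that slides in the rails: 0 m fully shut, 0.168 m right open, pushed back (steriliser's +x) over the lamp housing. It starts shut or up to 0.03 m ajar, slides with about 2 N, stays where it is left and has a stop at each end.
- cover_handle (a point): Point to grip on the cover's black handle: an upright rib 12 mm thick (along the steriliser's x), 90 mm long (along its y), 32 mm high, near the cover's front edge. The point is 22 mm above the cover's top, 10 mm below the rib's top, at steriliser x = -64 mm + cover travel, y = 0. Axes as the steriliser's.
- start (a joint): Travel of the green start button: 0 m up, 0.006 m fully down. It springs back; fully down takes about 5 N.
- start_top (a point): Centre of the top face of the round green start button (32 mm across), which stands on the steriliser's control side, in its frame at x = -50, y = -158, z = 100 mm when up (10 mm above its black collar, 48 mm across). It is pressed straight down.
- mat: Blue mat for used things, 340 x 200 mm (x and y), 4 mm thick, fixed; origin at the centre of its underside. To the left or the right of the steriliser, with the tray on the other side.
- tray: Clean steel tray, fixed, 260 x 170 mm outside (its x and y), 14 mm high, walls and floor 3 mm thick, with a narrow flange round its rim (275 x 186 mm over all); origin at the centre of its underside.
- used_1: Used tattoo machine grip, black, lying on the blue mat, roughly along y. Along its x: square body with chamfered edges, 60 mm long (x -30 to +30 mm), 26 mm across, back stem 8 mm thick to x -58 mm, nose 16 to 10 mm thick to x +56 mm; 70 g. Origin on its axis at mid-body, 13 mm above what it lies on. Two or three used grips are present.
- used_2: Used tattoo machine grip, black, lying on the blue mat, roughly along y. Along its x: square body with chamfered edges, 60 mm long (x -30 to +30 mm), 26 mm across, back stem 8 mm thick to x -58 mm, nose 16 to 10 mm thick to x +56 mm; 70 g. Origin on its axis at mid-body, 13 mm above what it lies on. Two or three used grips are present.
- used_3: Used tattoo machine grip, black, lying on the blue mat, roughly along y. Along its x: square body with chamfered edges, 60 mm long (x -30 to +30 mm), 26 mm across, back stem 8 mm thick to x -58 mm, nose 16 to 10 mm thick to x +56 mm; 70 g. Origin on its axis at mid-body, 13 mm above what it lies on. Two or three used grips are present.
- clean_1: Finished tattoo machine grip, aluminium-coloured with dark grooves, lying on the chamber's floor roughly front to back. Along its x: square body with chamfered edges, 60 mm long (x -30 to +30 mm), 26 mm across, back stem 8 mm thick to x -58 mm, nose 16 to 10 mm thick to x +56 mm; 70 g. Origin on its axis at mid-body, 13 mm above what it lies on. Two or three finished grips are present.
- clean_2: Finished tattoo machine grip, aluminium-coloured with dark grooves, lying on the chamber's floor roughly front to back. Along its x: square body with chamfered edges, 60 mm long (x -30 to +30 mm), 26 mm across, back stem 8 mm thick to x -58 mm, nose 16 to 10 mm thick to x +56 mm; 70 g. Origin on its axis at mid-body, 13 mm above what it lies on. Two or three finished grips are present.
- clean_3: Finished tattoo machine grip, aluminium-coloured with dark grooves, lying on the chamber's floor roughly front to back. Along its x: square body with chamfered edges, 60 mm long (x -30 to +30 mm), 26 mm across, back stem 8 mm thick to x -58 mm, nose 16 to 10 mm thick to x +56 mm; 70 g. Origin on its axis at mid-body, 13 mm above what it lies on. Two or three finished grips are present.
- ink_yellow: Bystander: yellow ink bottle, 34 mm across, 119 mm high, standing loose; origin under its foot. Leave it alone.
- ink_red: Bystander: red ink bottle, 34 mm across, 119 mm high, standing loose; origin under its foot. Leave it alone.
Mind the look-alikes: they are no part of the job. Leave any turquoise look-alike of the used_3 alone. What is shaped like the used_2 but purple is not meant.

How it is judged:
On the way, in this order (a step that is already met when the one before it is completed fails the run):
1. the cover is slid right open (value of joint cover above 0.15 m), for 0.2 s.
2. every finished grip lies in the clean tray (x of clean_1 in the frame of tray between -0.12 and 0.12 m and y of clean_1 in the frame of tray between -0.075 and 0.075 m and z of clean_1 in the frame of tray between 0.005 and 0.023 m and linear speed of each of clean_1, clean_2, clean_3 below 0.03 m/s and x of clean_2 in the frame of tray between -0.12 and 0.12 m and y of clean_2 in the frame of tray between -0.075 and 0.075 m and z of clean_2 in the frame of tray between 0.005 and 0.023 m and x of clean_3 in the frame of tray between -0.12 and 0.12 m and y of clean_3 in the frame of tray between -0.075 and 0.075 m and z of clean_3 in the frame of tray between 0.005 and 0.023 m), for 0.3 s.
3. every used grip lies on the chamber's floor (x of used_1 in the frame of chamber between -0.072 and 0.072 m and y of used_1 in the frame of chamber between -0.105 and 0.105 m and z of used_1 in the frame of chamber between 0.005 and 0.02 m and linear speed of each of used_1, used_2, used_3 below 0.03 m/s and x of used_2 in the frame of chamber between -0.072 and 0.072 m and y of used_2 in the frame of chamber between -0.105 and 0.105 m and z of used_2 in the frame of chamber between 0.005 and 0.02 m and x of used_3 in the frame of chamber between -0.072 and 0.072 m and y of used_3 in the frame of chamber between -0.105 and 0.105 m and z of used_3 in the frame of chamber between 0.005 and 0.02 m), for 0.3 s.
4. the cover is fully shut over the used grips (all of step 3 and value of joint cover below 0.004 m), for 0.2 s.
5. the start button is pressed fully down with the cover shut (value of joint start above 0.005 m and value of joint cover below 0.004 m), for 0.1 s.
6. the start button has come up again (value of joint start below 0.001 m), for 0.2 s.
At the end, for the whole second after the job is handed in: Cover shut to within 4 mm; start button up; every used grip inside the closed chamber and every finished grip at rest on the tray's floor (axis under 20 mm above it, so none lies on another); ink bottles upright within 30 mm of where they were (all of step 2 and value of joint cover below 0.004 m and value of joint start below 0.001 m and x of used_1 in the frame of chamber between -0.075 and 0.075 m and y of used_1 in the frame of chamber between -0.11 and 0.11 m and z of used_1 in the frame of chamber between 0.005 and 0.036 m and x of used_2 in the frame of chamber between -0.075 and 0.075 m and y of used_2 in the frame of chamber between -0.11 and 0.11 m and z of used_2 in the frame of chamber between 0.005 and 0.036 m and x of used_3 in the frame of chamber between -0.075 and 0.075 m and y of used_3 in the frame of chamber between -0.11 and 0.11 m and z of used_3 in the frame of chamber between 0.005 and 0.036 m and angle between each of ink_yellow, ink_red's own z axis and vertical below 0.3 rad and distance of each of ink_yellow, ink_red from where it was at the start of the episode below 0.03 m); the robot touches nothing.
It fails at once if the start button is pressed (over 3 mm) while the cover is open by more than 10 mm (value of joint start above 0.003 m and value of joint cover above 0.01 m).
It fails at once if a used grip touches the clean tray (contact force between any of used_1, used_2, used_3 and tray above 0.2 N).
It fails at once if a finished grip touches the blue mat (contact force between any of clean_1, clean_2, clean_3 and mat above 0.2 N).
It fails at once if an ink bottle is knocked over or shifted by more than 30 mm (angle between any of ink_yellow, ink_red's own z axis and vertical above 0.5 rad or distance of any of ink_yellow, ink_red from where it was at the start of the episode above 0.03 m).
Of used_1, used_2, used_3 only 2 to 3 are there at a start; the rules pass over those that are not, and their reading is None.
Of clean_1, clean_2, clean_3 only 2 to 3 are there at a start; the rules pass over those that are not, and their reading is None.
At some moment in a run one of used_1, used_2, used_3 may be knocked a few centimetres aside while the robot is not near it.
It also fails if it takes over 210 s, if anything falls off the work surface, if the arm or the gripper's body presses on something with over 40 N, if the wrist force passes 120 N, or if a joint passes its speed limit or range.

## Working session

There is one attempt and no reset: what is moved stays moved. The work goes in short steps, Python scripts to look and compute and a tool call to move; the robot and the scene stay as the last step left them, time stands still between calls to the robot, and variables do not carry over. Pictures are saved under pics/ and viewed, and the job is handed in when it is done.

Besides the shell and the picture viewer there is one more tool, called after "Call:" as name(argument=value, ...), one argument or row to a line, values as JSON. carry_out: Moves the arm, as the interface text tells. Shift numbers are shares of 0.04 m and turn numbers shares of 5 degrees, none past 1 either way. Its arguments: {"type":"object","properties":{"moves":{"type":"array"}},"required":["moves"]}

```bash
ls; mkdir -p pics
cat > h.py <<'E'
import numpy as np, cv2
from plant import state, grab_frame, ticket, manip
from scipy.spatial.transform import Rotation as R
def Rq(q): return R.from_quat([q[1],q[2],q[3],q[0]])
def grab(n):
    s=state(); f=grab_frame(n)
    if 'hand_eye' in f:
        T=np.eye(4);T[:3,:3]=Rq(s['tool_rot']).as_matrix();T[:3,3]=s['tool_pos']
        f['T']=T@f['hand_eye']
    else: f['T']=f['world_from_camera']
    return f
def save(f,name): cv2.imwrite('pics/'+name,f['frame'][:,:,::-1])
def ray(f,u,v):
    K=np.array(f['K']);d=np.array([f['k1'],0,0,0.,0])
    p=cv2.undistortPoints(np.array([[[u,v]]],float),K,d)[0,0]
    return np.array([p[0],p[1],1.])
def atz(f,u,v,z):
    d=f['T'][:3,:3]@ray(f,u,v);o=f['T'][:3,3];return o+d*(z-o[2])/d[2]
def atd(f,u,v):
    d=f['z_map'][int(round(v)),int(round(u))];return (f['T']@np.r_[ray(f,u,v)*d,1])[:3]
def cloud(f):
    h,w=f['z_map'].shape;uu,vv=np.meshgrid(np.arange(w),np.arange(h))
    pts=np.stack([uu,vv],-1).reshape(-1,1,2).astype(float)
    p=cv2.undistortPoints(pts,np.array(f['K']),np.array([f['k1'],0,0,0.,0]))[:,0]
    z=f['z_map'].reshape(-1);P=np.c_[p*z[:,None],z]
    P=P@f['T'][:3,:3].T+f['T'][:3,3];P[z==0]=np.nan
    return P.reshape(h,w,3)
def st():
    s=state();print('t',round(s['time'],2),'pos',np.round(s['tool_pos'],4),'F',np.round(s['contact_force'],1),'w',round(s['gripper_width'],3))
    print(np.round(Rq(s['tool_rot']).as_matrix(),3).tolist(),'j',np.round(s['joint_pos'],3))
E
python3 - <<'E'
from h import *
st();print(manip.grip_depth)
for n in('scene','top','wrist'):
    f=grab(n);save(f,n+'0.png');print(n,f['K'],f['k1'],f['T'].round(3).tolist())
E
```

```text
pics
t 0.0 pos [0.1373 0.6091 0.2301] F [-0.6 -0.2 -0.8] w 1.003
[[0.22, 0.976, -0.001], [0.976, -0.22, -0.002], [-0.002, -0.0, -1.0]] j [ 1.23   0.053  1.614  0.     1.476 -0.119]
0.0187
scene [[375.28371345   0.         257.99143726]
 [  0.         375.28371345 185.76978542]
 [  0.           0.           1.        ]] -0.03569333450731266 [[-0.024, 0.657, -0.753, 1.473], [1.0, 0.029, -0.006, 0.083], [0.018, -0.753, -0.657, 0.866], [0.0, 0.0, 0.0, 1.0]]
top [[419.0918804    0.         255.87371513]
 [  0.         419.0918804  186.80380875]
 [  0.           0.           1.        ]] -0.01254634550279543 [[0.029, -0.989, 0.144, 0.412], [-1.0, -0.03, -0.002, 0.095], [0.006, -0.144, -0.99, 1.23], [0.0, 0.0, 0.0, 1.0]]
wrist [[274.14537053   0.         254.98149841]
 [  0.         274.14537053 197.50729254]
 [  0.           0.           1.        ]] -0.022757884652369654 [[0.22, 0.942, 0.253, 0.073], [0.976, -0.212, -0.059, 0.625], [-0.003, 0.26, -0.966, 0.373], [0.0, 0.0, 0.0, 1.0]]
```

View pics/top0.png

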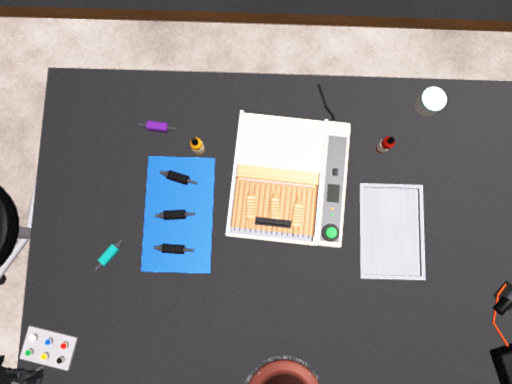

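View pics/scene0.png

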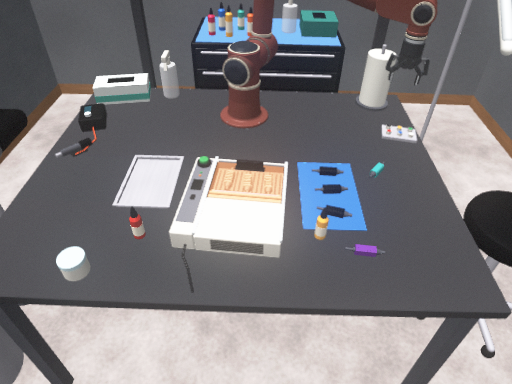

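View pics/wrist0.png

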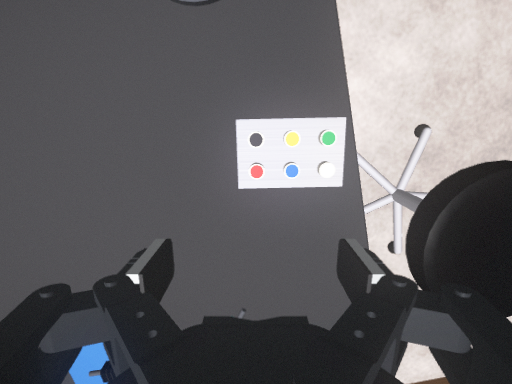

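Run:
```python
from h import *
f=grab('top');im=f['frame'][:,:,::-1]
def crop(x0,y0,x1,y1,s,n): cv2.imwrite('pics/'+n,cv2.resize(im[y0:y1,x0:x1],None,fx=s,fy=s,interpolation=cv2.INTER_CUBIC))
crop(220,100,360,255,5*0.75,'c_ster.png');crop(130,110,230,280,3.5,'c_mat.png')
C=cloud(f)
np.save('C0.npy',C)
print(atd(f,273,222),atd(f,331,232),atd(f,178,178),atd(f,175,215),atd(f,173,249))
for n,p in dict(tl=(361,184),tr=(423,185),bl=(361,277),br=(425,279)).items(): print(n,atz(f,*p,.014).round(3))
```

```text
[0.48129264 0.04497973 0.1157465 ] [ 0.45996709 -0.11205089  0.10082919] [0.60622946 0.31997731 0.02793017] [0.49826842 0.32196752 0.03116527] [0.40193226 0.32266832 0.02866718]
tl [ 0.607 -0.216  0.014]
tr [ 0.609 -0.399  0.014]
bl [ 0.338 -0.214  0.014]
br [ 0.338 -0.397  0.014]
```

View pics/c_ster.png

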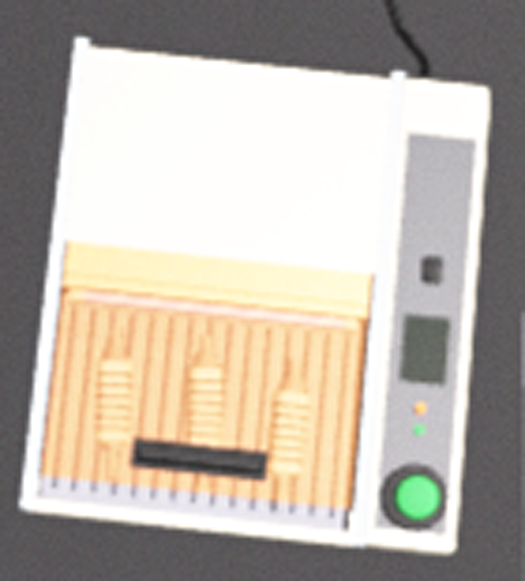

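View pics/c_mat.png

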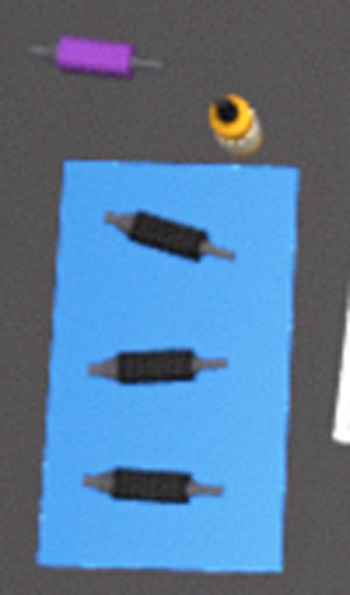

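Run:
```python
from h import *
f=grab('top')
q=lambda x,y,z: atz(f,x/3.75-.4+220,y/3.75-.4+100,z)
a,b=q(134,452,.113),q(266,465,.113);print('handle',a.round(4),b.round(4),((a+b)/2).round(4),'yaw',np.arctan2(-(a-b)[0],(a-b)[1]))
c=q(417,497,.1);print('btn',c.round(4))
# ster corners: rail outer back-left top z .085, front-left
print(q(78,38,.085),q(22,508,.085)); 
l=q(78,38,.085)-q(22,508,.085);print('yaw rail',np.arctan2(l[1],l[0]),np.linalg.norm(l[:2]))
C=cloud(f);im=f['frame'].astype(int)
g=(im[...,1]>im[...,0]+60)&(im[...,1]>im[...,2]+40);g[:, :300]=0
ys,xs=np.nonzero(g);print(len(xs),xs.mean(),ys.mean(),atz(f,xs.mean(),ys.mean(),.1),np.nanmedian(C[g],0))
h=(C[...,2]>.1)&(C[...,0]>.4)&(C[...,0]<.6)&(abs(C[...,1]-.05)<.1);P=C[h];print(len(P),np.median(P,0),P.max(0));r=cv2.minAreaRect(P[:,:2].astype(np.float32));print(r)
for yaw in(-.06,-.08,-.1):
  Rm=np.array([[np.cos(yaw),-np.sin(yaw)],[np.sin(yaw),np.cos(yaw)]])
  print(yaw,'origin from btn',c[:2]-Rm@[-.05,-.158],'from handle shut',((a+b)/2)[:2]-Rm@[-.064,0])
for p in((130,231),(198,215),(389,140)): pass
# bottles
for n,m in dict(y=(slice(130,160),slice(185,210)),r=(slice(130,160),slice(372,400))).items():
  P=C[m].reshape(-1,3);P=P[P[:,2]>.05];print(n,P.min(0).round(3),P.max(0).round(3))
```

```text
handle [0.485 0.092 0.113] [ 0.4786 -0.0019  0.113 ] [0.4818 0.0451 0.113 ] yaw -0.06870332563781523
btn [ 0.4596 -0.1117  0.1   ]
[0.79846542 0.14345462 0.085     ] [0.44399117 0.17180696 0.085     ]
yaw rail -0.07981427466391294 0.3556063098112003
112 330.88392857142856 231.66071428571428 [ 0.46090129 -0.11188727  0.1       ] [ 0.45992685 -0.11197443  0.09985308]
160 [0.48347092 0.04509529 0.11267683] [0.4916119  0.09024032 0.11859862]
((0.48387646675109863, 0.0460614413022995), (0.0883435308933258, 0.012071742676198483), 85.40090942382812)
-0.06 origin from btn [0.51901468 0.04305139] from handle shut [0.54569702 0.04121704]
-0.08 origin from btn [0.52209694 0.04183284] from handle shut [0.5456075 0.0399402]
-0.1 origin from btn [0.52515423 0.04055289] from handle shut [0.54549245 0.0386654 ]
y [0.685 0.252 0.05 ] [0.718 0.283 0.121]
r [ 0.705 -0.296  0.05 ] [ 0.738 -0.261  0.121]
```

Call:
carry_out(
  moves=[
    [[0, 0, 1, 0, 0, 0, 1], [0, 0, 1, 0, 0, 0, 1], [0, 0, 1, 0, 0, 0, 1], [0, 0, 1, 0, 0, 0, 1], [0, 0, 1, 0, 0, 0, 1], [0, 0, 1, 0, 0, 0, 1], [0, 0, 1, 0, 0, 0, 1], [0, 0, 1, 0, 0, 0, 1]],
  ],
)

```text
time: 0.92
tool_pos: [0.1375, 0.6096, 0.2311]
tool_rot: [0.0, 0.948, 0.318, -0.0]
contact_force: [-0.3, 0.2, 0.1]
gripper_width: 0.999
```

Call:
carry_out(
  moves=[
    [[0, 0, 1, 0, 0, 0, 1], [0, 0, 1, 0, 0, 0, 1], [0, 0, 1, 0, 0, 0, 1], [0, 0, 1, 0, 0, 0, 1], [0, 0, 1, 0, 0, 0, 1], [0, 0, 1, 0, 0, 0, 1], [0, 0, 1, 0, 0, 0, 1], [0, 0, 1, 0, 0, 0, 1]],
  ],
)

```text
time: 1.58
tool_pos: [0.1374, 0.6096, 0.2311]
tool_rot: [0.0, 1.0, -0.026, -0.0]
contact_force: [-0.6, -0.0, -0.2]
gripper_width: 0.999
```

Call:
carry_out(
  moves=[
    [[0, 0, 0.38, 0.5, 0.7, 0, 1], [0, 0, 0, 0.58, 0.8, 0, 1], [0, 0, 0, 0.58, 0.8, 0, 1], [0, 0, 0, 0.58, 0.8, 0, 1], [0, 0, 0, 0.58, 0.8, 0, 1], [0, 0, 0, 0.58, 0.8, 0, 1], [0, 0, 0, 0.58, 0.8, 0, 1], [0, 0, 0, 0.58, 0.8, 0, 1]],
  ],
)

```text
time: 2.25
tool_pos: [0.3004, 0.3428, 0.2313]
tool_rot: [-0.0, 0.999, -0.04, 0.0]
contact_force: [1.1, 0.1, 0.3]
gripper_width: 0.999
```

Call:
carry_out(
  moves=[
    [[0, 0, 0, 0.58, 0.8, 0, 1], [0, 0, 0, 0.58, 0.8, 0, 1], [0, 0, 0, 0.58, 0.8, 0, 1], [0, 0, 0, 0.58, 0.8, 0, 1], [0, 0, 0, 0.58, 0.8, 0, 1], [0, 0, 0, 0.58, 0.8, 0, 1], [0, 0, 0, 0.58, 0.8, 0, 1], [0, 0, 0, 0.3, 0.5, 0, 1]],
  ],
)

```text
time: 2.92
tool_pos: [0.4556, 0.0841, 0.2314]
tool_rot: [0.0, 0.999, -0.042, 0.0]
contact_force: [0.1, 1.1, 0.3]
gripper_width: 1.0
```

```bash
cat >> h.py <<'E'
def to(x,y,z,yaw=None):
    "needed tool-frame shift (shares of .04) and z turn (shares of 5deg) to reach"
    s=state();M=Rq(s['tool_rot']).as_matrix();d=M.T@(np.array([x,y,z])-s['tool_pos'])/.04
    print('shift',d.round(2), 'yaw now',np.degrees(np.arctan2(M[1,0],M[0,0])).round(2))
    if yaw is not None:
        cur=np.degrees(np.arctan2(M[1,0],M[0,0]));print('turn shares',round(-(yaw-cur)/5,2))
        Y=np.radians(yaw);D=np.array([[np.cos(Y),np.sin(Y),0],[np.sin(Y),-np.cos(Y),0],[0,0,-1]])
        print('shift after turn',(D.T@(np.array([x,y,z])-s['tool_pos'])/.04).round(2))
def ster(x,y,z,o=(.522,.0415),yaw=-.08):
    return np.array([o[0]+x*np.cos(yaw)-y*np.sin(yaw),o[1]+x*np.sin(yaw)+y*np.cos(yaw),z])
E
python3 - <<'E'
from h import *
st();to(.483,.0455,.087,-4.6)
f=grab('wrist');save(f,'w1.png')
E
```

```text
t 2.92 pos [0.4556 0.0841 0.2314] F [0.1 1.1 0.3] w 1.0
[[0.997, -0.083, 0.001], [-0.083, -0.997, -0.001], [0.001, 0.001, -1.0]] j [ 2.200e-02 -3.520e-01  1.975e+00 -1.000e-03  1.518e+00  1.060e-01]
shift [0.76 0.9  3.61] yaw now -4.77
turn shares -0.03
shift after turn [0.76 0.91 3.61]
```

View pics/w1.png

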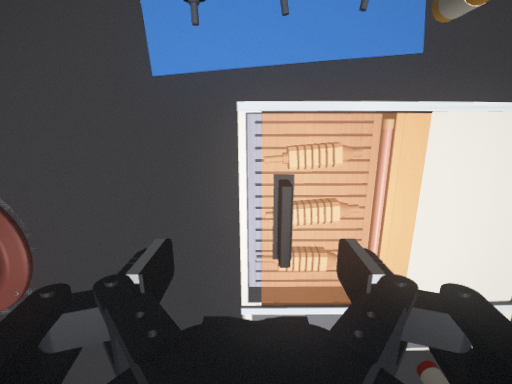

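Call:
carry_out(
  moves=[
    [[0, 0, 0, 0.74, 0.5, 0, 1], [0, 0, 0, 0, 0.4, 0, 1], [0, 0, 0, 0, 0, 0, 1]],
  ],
)

```text
time: 3.22
tool_pos: [0.4812, 0.0469, 0.2308]
tool_rot: [0.0, 0.999, -0.042, -0.001]
contact_force: [0.2, 0.3, 0.4]
gripper_width: 0.998
```

Run:
```python
from h import *
st();to(.483,.0455,.087,-4.6)
f=grab('wrist');save(f,'w2.png');C=cloud(f)
h=(C[...,2]>.1)&(C[...,0]>.44)&(C[...,0]<.53)&(abs(C[...,1]-.05)<.1);h[250:]=0;ys,xs=np.nonzero(h);print(xs.min(),xs.max(),ys.min(),ys.max())
P=C[h];print(len(P),P.min(0),P.max(0),np.median(P,0))
```

```text
t 3.22 pos [0.4812 0.0469 0.2308] F [0.2 0.3 0.4] w 0.998
[[0.997, -0.084, -0.001], [-0.084, -0.997, -0.001], [-0.001, 0.001, -1.0]] j [-5.600e-02 -2.950e-01  1.932e+00 -1.000e-03  1.506e+00  2.700e-02]
shift [0.05 0.03 3.59] yaw now -4.79
turn shares -0.04
shift after turn [0.05 0.03 3.59]
251 362 148 249
1303 [0.47351677 0.00173578 0.10056787] [0.52996504 0.09090703 0.26070559] [0.48396119 0.05417795 0.11291808]
```

View pics/w2.png

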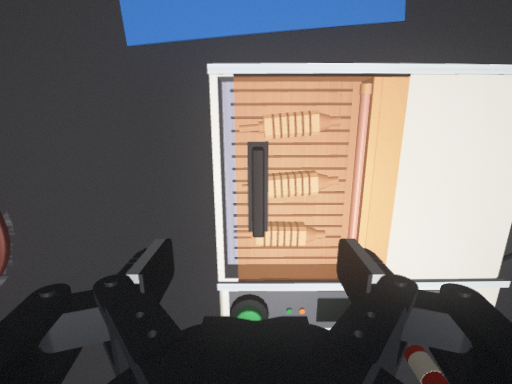

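Call:
carry_out(
  moves=[
    [[0, 0, 0, 0.05, 0.03, 0.8, 1], [0, 0, 0, 0, 0, 0.8, 1], [0, 0, 0, 0, 0, 0.8, 1], [0, 0, 0, 0, 0, 0.8, 1], [0, 0, 0, 0, 0, 0.35, 1], [0, 0, 0, 0, 0, 0, 1], [0, 0, 0, 0, 0, 0, 1]],
  ],
)

```text
time: 3.85
tool_pos: [0.482, 0.0486, 0.0889]
tool_rot: [-0.0, 0.999, -0.04, -0.001]
contact_force: [0.1, 0.6, 0.5]
gripper_width: 1.001
```

Run:
```python
from h import *
st();f=grab('scene');cv2.imwrite('pics/s2.png',cv2.resize(f['frame'][120:260,150:320,::-1],None,fx=4,fy=4,interpolation=cv2.INTER_CUBIC))
```

```text
t 3.85 pos [0.482  0.0486 0.0889] F [0.1 0.6 0.5] w 1.001
[[0.997, -0.079, -0.001], [-0.079, -0.997, 0.0], [-0.002, -0.0, -1.0]] j [-0.054 -0.154  2.06   0.     1.237  0.026]
```

View pics/s2.png

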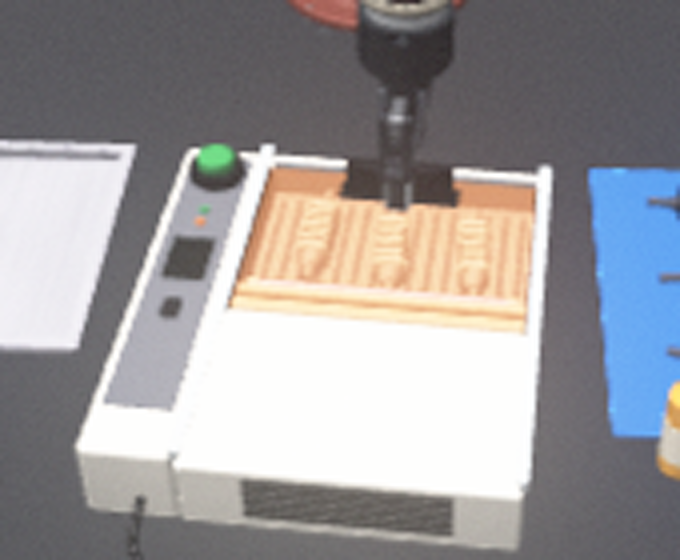

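Call:
carry_out(
  moves=[
    [[0, 0, 0, 0, 0, 0, -1], [0, 0, 0, 0, 0, 0, -1], [0, 0, 0, 0, 0, 0, -1], [0, 0, 0, 0, 0, 0, -1], [0, 0, 0, 0, 0, 0, -1], [0, 0, 0, 0, 0, 0, -1]],
  ],
)

```text
time: 4.4
tool_pos: [0.483, 0.0475, 0.0896]
tool_rot: [0.0, 0.999, -0.04, 0.0]
contact_force: [4.5, -0.3, -0.9]
gripper_width: 0.143
```

Call:
carry_out(
  moves=[
    [[0, 0, 0, 0.3, 0, 0, -1], [0, 0, 0, 0.5, 0, 0, -1], [0, 0, 0, 0.6, 0, 0, -1], [0, 0, 0, 0.6, 0, 0, -1], [0, 0, 0, 0.6, 0, 0, -1], [0, 0, 0, 0.5, 0, 0, -1], [0, 0, 0, 0.4, 0, 0, -1], [0, 0, 0, 0, 0, 0, -1]],
  ],
)

```text
time: 5.07
tool_pos: [0.625, 0.0363, 0.0899]
tool_rot: [-0.0, 0.999, -0.04, 0.001]
contact_force: [2.1, 0.5, 1.8]
gripper_width: 0.125
```

Run:
```python
from h import *
st();f=grab('scene');cv2.imwrite('pics/s3.png',cv2.resize(f['frame'][120:260,150:320,::-1],None,fx=4,fy=4,interpolation=cv2.INTER_CUBIC))
```

```text
t 5.07 pos [0.625  0.0363 0.0899] F [2.1 0.5 1.8] w 0.125
[[0.997, -0.081, 0.003], [-0.081, -0.997, 0.001], [0.003, -0.001, -1.0]] j [-6.100e-02  1.770e-01  1.724e+00  1.000e-03  1.238e+00  1.900e-02]
```

View pics/s3.png

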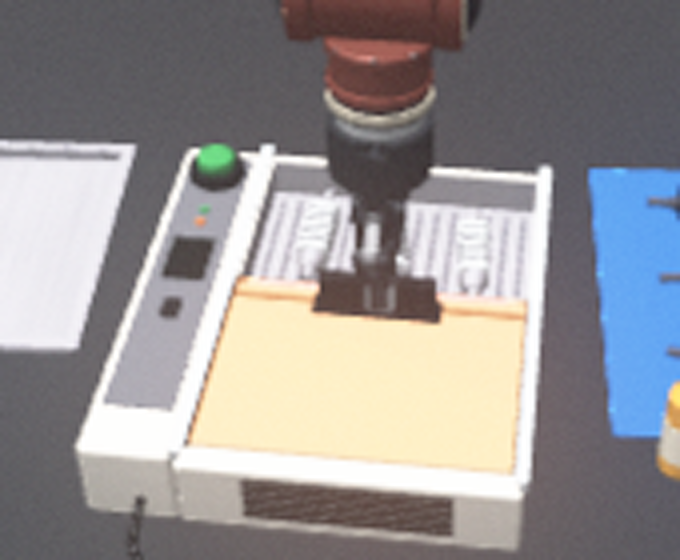

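Call:
carry_out(
  moves=[
    [[0, 0, 0, 0.08, 0, 0, -1], [0, 0, 0, 0, 0, 0, -1], [0, 0, 0, 0, 0, 0, -1]],
  ],
)

```text
time: 5.37
tool_pos: [0.6255, 0.0362, 0.0898]
tool_rot: [-0.0, 0.999, -0.04, 0.001]
contact_force: [0.8, 1.4, 2.8]
gripper_width: 0.124
```

Call:
carry_out(
  moves=[
    [[0, 0, 0, 0, 0, 0, 1], [0, 0, 0, 0, 0, 0, 1], [0, 0, 0, 0, 0, 0, 1], [0, 0, 0, 0, 0, 0, 1], [0, 0, 0, 0, 0, -0.6, 1], [0, 0, 0, 0, 0, -0.8, 1], [0, 0, 0, -0.5, 0, -0.8, 1], [0, 0, 0, -0.8, 0, -0.8, 1]],
  ],
)

```text
time: 6.03
tool_pos: [0.5767, 0.0397, 0.2082]
tool_rot: [0.0, 0.999, -0.041, 0.0]
contact_force: [-0.2, -0.1, 1.3]
gripper_width: 0.998
```

Call:
carry_out(
  moves=[
    [[0, 0, -1, -0.5, 0, -0.5, 1], [0, 0, -1, 0, 0, 0, 1], [0, 0, -1, 0, 0, 0, 1], [0, 0, -1, 0, 0, 0, 1], [0, 0, -1, 0, 0, 0, 1], [0, 0, -1, 0, 0, 0, 1], [0, 0, -1, 0, 0, 0, 1], [0, 0, -1, 0, 0, 0, 1]],
  ],
)

```text
time: 6.7
tool_pos: [0.5559, 0.0416, 0.2265]
tool_rot: [-0.0, 0.952, 0.306, -0.0]
contact_force: [-0.6, 0.6, -0.2]
gripper_width: 1.0
```

Call:
carry_out(
  moves=[
    [[0, 0, -1, 0, 0, 0, 0.3], [0, 0, -1, 0, 0, 0, 0.3], [0, 0, -1, 0, 0, 0, 0.3], [0, 0, -1, 0, 0, 0, 0.3], [0, 0, -1, 0, 0, 0, 0.3], [0, 0, -1, 0, 0, 0, 0.3], [0, 0, -1, 0, 0, 0, 0.3], [0, 0, -1, 0, 0, 0, 0.3]],
  ],
)

```text
time: 7.37
tool_pos: [0.5559, 0.0416, 0.2264]
tool_rot: [-0.0, 0.79, 0.613, -0.0]
contact_force: [-0.4, 0.1, 0.4]
gripper_width: 0.648
```

Run:
```python
from h import *
st();f=grab('top');save(f,'t3.png');cv2.imwrite('pics/t3c.png',cv2.resize(f['frame'][100:255,220:360,::-1],None,fx=3.75,fy=3.75,interpolation=cv2.INTER_CUBIC))
f=grab('wrist');save(f,'w3.png')
C=cloud(f)
for z in (.04,.053,.066):print((C[...,2]>z).sum())
```

```text
t 7.37 pos [0.5559 0.0416 0.2264] F [-0.4  0.1  0.4] w 0.648
[[0.248, 0.969, -0.001], [0.969, -0.248, -0.0], [-0.0, -0.001, -1.0]] j [-0.059 -0.105  1.776 -0.     1.471 -1.379]
102754
85954
79969
```

View pics/t3c.png

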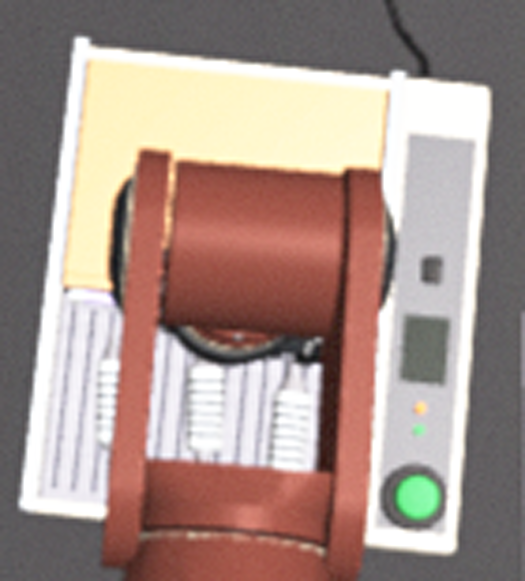

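View pics/w3.png

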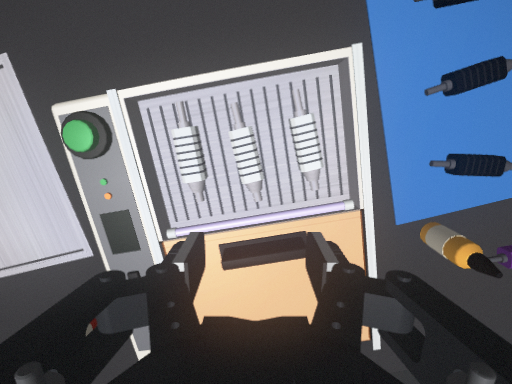

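Run:
```python
from h import *
f=grab('wrist');cv2.imwrite('pics/w3c.png',cv2.resize(f['frame'][80:220,140:360,::-1],None,fx=3.6,fy=3.6,interpolation=cv2.INTER_CUBIC))
C=cloud(f)
m=(C[...,2]>.056)&(C[...,2]<.071);m[220:]=0;m[:90]=0;m[:,:160]=0;m[:,345:]=0
m=cv2.morphologyEx(m.astype(np.uint8),cv2.MORPH_OPEN,np.ones((5,5)))
n,l,s,c=cv2.connectedComponentsWithStats(m)
for i in range(1,n):
    if s[i,4]<150: continue
    P=C[l==i];r=cv2.minAreaRect(P[:,:2].astype(np.float32));w=np.linalg.svd(P[:,:2]-P[:,:2].mean(0),full_matrices=False)[2][0]
    print(s[i],np.round(P.mean(0),4),np.round(r[0],4),np.round(r[1],3),np.degrees(np.arctan2(w[1],w[0])).round(1))
```

```text
[ 289  110   34   79 1601] [0.528  0.1081 0.0642] [0.5344 0.109 ] [0.027 0.091] -0.2
[ 173  122   33   78 1536] [ 0.5089 -0.0201  0.0643] [ 0.5138 -0.0218] [0.027 0.09 ] -5.7
[ 230  123   33   78 1500] [0.5258 0.0409 0.0644] [0.5315 0.0404] [0.026 0.091] -1.1
```

View pics/w3c.png

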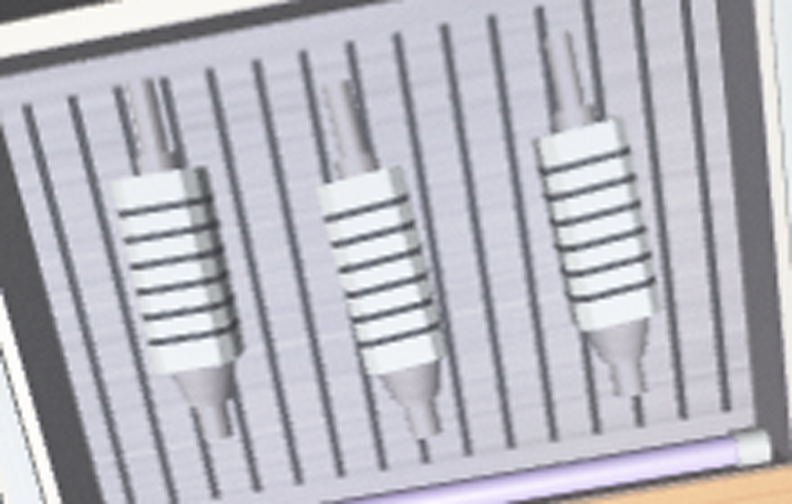

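Run:
```python
from h import *
f=grab('wrist')
C=cloud(f)
m=(C[...,2]>.0625)&(C[...,2]<.071);m[220:]=0;m[:90]=0;m[:,:160]=0;m[:,345:]=0
m=cv2.morphologyEx(m.astype(np.uint8),cv2.MORPH_OPEN,np.ones((3,3)))
n,l,s,c=cv2.connectedComponentsWithStats(m)
for i in range(1,n):
    if s[i,4]<150: continue
    P=C[l==i];r=cv2.minAreaRect(P[:,:2].astype(np.float32));w=np.linalg.svd(P[:,:2]-P[:,:2].mean(0),full_matrices=False)[2][0]
    print(s[i],np.round(P.mean(0),4),np.round(r[0],4),np.round(r[1],3),np.degrees(np.arctan2(w[1],w[0])).round(1))
def q(x,y,z=.066): return atz(f,(x+.5)/3.6-.5+140,(y+.5)/3.6-.5+80,z).round(4)
for a,b in(((155,177),(195,368)),((360,180),(404,362)),((580,132),(612,318))):
    a,b=q(*a),q(*b);print((a+b)/2,np.linalg.norm(a-b),np.degrees(np.arctan2(*(b-a)[1::-1])))
for y in (-.115,.115):print(ster(0,y,0))
```

```text
[ 290  113   32   59 1238] [0.5244 0.1087 0.0655] [0.5266 0.1087] [0.025 0.063] -0.3
[ 172  127   32   59 1180] [ 0.5052 -0.0207  0.0656] [ 0.5077 -0.0216] [0.025 0.065] -5.3
[ 230  126   32   59 1192] [0.5219 0.0409 0.0655] [0.5236 0.0407] [0.025 0.064] -0.8
[ 0.50615 -0.0203   0.066  ] 0.05884904417235678 -6.243426588216879
[0.5218  0.04115 0.066  ] 0.05681980288596575 -1.5127411691503867
[0.5249  0.10725 0.066  ] 0.05664671217290554 -2.326993443916042
[ 0.51280981 -0.0731322   0.        ]
[0.53119019 0.1561322  0.        ]
```

Run:
```python
from h import *
to(.506,-.0207,.1,84.5)
```

```text
shift [-1.82 -0.81  3.16] yaw now 75.26
turn shares -1.85
shift after turn [-1.67 -1.1   3.16]
```

Call:
carry_out(
  moves=[
    [[0, 0, -0.93, 0, 0, 0, 0.15], [0, 0, -0.92, 0, 0, 0, 0.15], [0, 0, 0, -0.8, -0.5, 0.5, 0.15], [0, 0, 0, -0.87, -0.6, 0.5, 0.15], [0, 0, 0, 0, 0, 0.8, 0.15], [0, 0, 0, 0, 0, 0.8, 0.15], [0, 0, 0, 0, 0, 0.5, 0.15], [0, 0, 0, 0, 0, 0, 0.15]],
  ],
)

```text
time: 8.23
tool_pos: [0.5056, -0.0161, 0.0999]
tool_rot: [-0.004, 0.74, 0.672, -0.003]
contact_force: [-1.7, 0.0, -1.4]
gripper_width: 0.57
```

Run:
```python
from h import *
st();to(.506,-.0207,.045,84.5);f=grab('wrist');save(f,'w4.png')
f=grab('scene');cv2.imwrite('pics/s4.png',cv2.resize(f['frame'][120:260,150:320,::-1],None,fx=4,fy=4,interpolation=cv2.INTER_CUBIC))
```

```text
t 8.23 pos [ 0.5056 -0.0161  0.0999] F [-1.7  0.  -1.4] w 0.57
[[0.096, 0.995, -0.01], [0.995, -0.096, 0.002], [0.001, -0.01, -1.0]] j [-0.179 -0.107  1.998 -0.     1.261 -1.654]
shift [-0.12  0.03  1.37] yaw now 84.52
turn shares 0.0
shift after turn [-0.11  0.02  1.37]
```

View pics/w4.png

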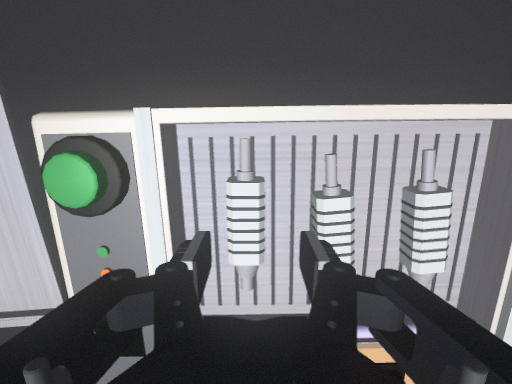

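View pics/s4.png

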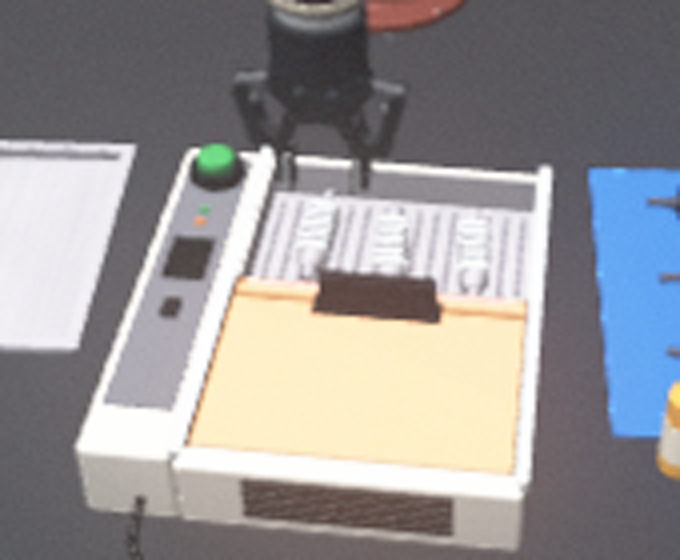

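Call:
carry_out(
  moves=[
    [[0, 0, 0, -0.11, 0.02, 0.3, 0.15], [0, 0, 0, 0, 0, 0.6, 0.15], [0, 0, 0, 0, 0, 0.45, 0.15], [0, 0, 0, 0, 0, 0, 0.15], [0, 0, 0, 0, 0, 0, 0.15]],
  ],
)

```text
time: 8.75
tool_pos: [0.5104, -0.0211, 0.0517]
tool_rot: [-0.0, 0.739, 0.673, -0.0]
contact_force: [-0.6, -0.4, 0.0]
gripper_width: 0.575
```

Run:
```python
from h import *
st();to(.506,-.0207,.045,84.5);f=grab('wrist');save(f,'w5.png')
```

```text
t 8.75 pos [ 0.5104 -0.0211  0.0517] F [-0.6 -0.4  0. ] w 0.575
[[0.094, 0.996, -0.0], [0.996, -0.094, -0.0], [-0.0, -0.0, -1.0]] j [-0.187 -0.034  2.019 -0.     1.157 -1.664]
shift [-0.   -0.11  0.17] yaw now 84.63
turn shares 0.03
shift after turn [-0.   -0.11  0.17]
```

View pics/w5.png

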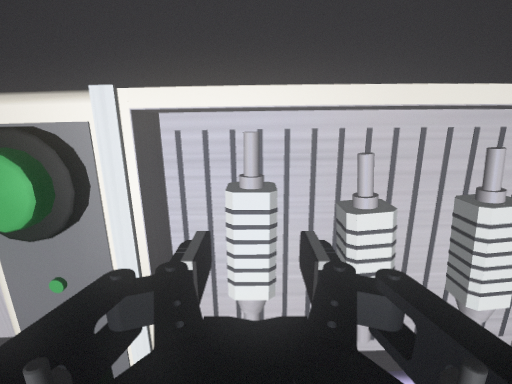

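Call:
carry_out(
  moves=[
    [[0, 0, 0, 0, -0.11, 0.17, 0.15], [0, 0, 0, 0, 0, 0, 0.15], [0, 0, 0, 0, 0, 0, -1], [0, 0, 0, 0, 0, 0, -1], [0, 0, 0, 0, 0, 0, -1], [0, 0, 0, 0, 0, 0, -1], [0, 0, 0, 0, 0, 0, -1]],
  ],
)

```text
time: 9.38
tool_pos: [0.5065, -0.0206, 0.0456]
tool_rot: [0.001, 0.739, 0.673, 0.0]
contact_force: [0.5, 0.3, 4.8]
gripper_width: 0.292
```

Call:
carry_out(
  moves=[
    [[0, 0, 0, 0, 0, -0.3, -1], [0, 0, 0, 0, 0, -0.6, -1], [0, 0, 0, 0, 0, -0.8, -1], [0, 0, 0, 0, 0, -0.8, -1], [0, 0, 0, 0, 0, -0.6, -1], [0, 0, 0, 0, 0, 0, -1], [0, 0, 0, 0, 0, 0, -1]],
  ],
)

```text
time: 9.97
tool_pos: [0.5067, -0.0207, 0.1709]
tool_rot: [0.002, 0.739, 0.673, 0.001]
contact_force: [0.2, 0.2, -1.2]
gripper_width: 0.287
```

Run:
```python
from h import *
st();to(.535,-.341,.17,90);f=grab('wrist');save(f,'w6.png')
```

```text
t 9.97 pos [ 0.5067 -0.0207  0.1709] F [ 0.2  0.2 -1.2] w 0.287
[[0.093, 0.996, 0.004], [0.996, -0.093, -0.001], [-0.0, 0.004, -1.0]] j [-0.188 -0.192  1.948 -0.     1.382 -1.665]
shift [-7.91  1.45  0.03] yaw now 84.64
turn shares -1.07
shift after turn [-8.01  0.71  0.02]
```

View pics/w6.png

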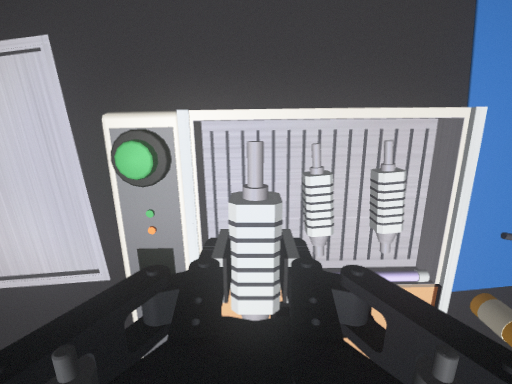

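Call:
carry_out(
  moves=[
    [[0, 0, -0.53, -0.4, 0.1, 0, -1], [0, 0, -0.54, -0.8, 0.1, 0, -1], [0, 0, 0, -0.9, 0.1, 0, -1], [0, 0, 0, -0.9, 0.1, 0, -1], [0, 0, 0, -0.9, 0.1, 0, -1], [0, 0, 0, -0.9, 0.1, 0, -1], [0, 0, 0, -0.9, 0.1, 0, -1], [0, 0, 0, -0.9, 0.1, 0, -1]],
  ],
)

```text
time: 10.68
tool_pos: [0.5332, -0.2858, 0.1656]
tool_rot: [-0.002, 0.707, 0.707, -0.0]
contact_force: [-0.1, -0.4, 0.5]
gripper_width: 0.288
```

Call:
carry_out(
  moves=[
    [[0, 0, 0, -0.8, 0, 0, -1], [0, 0, 0, -0.5, 0, 0, -1], [0, 0, 0, 0, 0, 0, -1], [0, 0, 0, 0, 0, 0, -1]],
  ],
)

```text
time: 11.02
tool_pos: [0.5333, -0.3369, 0.1658]
tool_rot: [-0.002, 0.708, 0.706, -0.0]
contact_force: [0.1, 0.2, -0.9]
gripper_width: 0.288
```

Run:
```python
from h import *
st();to(.535,-.341,.015,90);f=grab('wrist');save(f,'w7.png')
f=grab('top');C=cloud(f)
m=(C[...,0]>.3)&(C[...,0]<.65)&(C[...,1]<-.18)&(C[...,1]>-.43)&(C[...,2]>.009)&(C[...,2]<.02)
P=C[m][:,:2].astype(np.float32);print(len(P),cv2.minAreaRect(P))
```

```text
t 11.02 pos [ 0.5333 -0.3369  0.1658] F [ 0.1  0.2 -0.9] w 0.288
[[0.002, 1.0, -0.004], [1.0, -0.002, 0.003], [0.003, -0.004, -1.0]] j [-0.681  0.116  1.657  0.     1.374 -2.25 ]
shift [-0.12  0.06  3.77] yaw now 89.88
turn shares -0.02
shift after turn [-0.1   0.04  3.77]
728 ((0.47402822971343994, -0.3020268380641937), (0.1817050278186798, 0.27692264318466187), 89.622802734375)
```

View pics/w7.png

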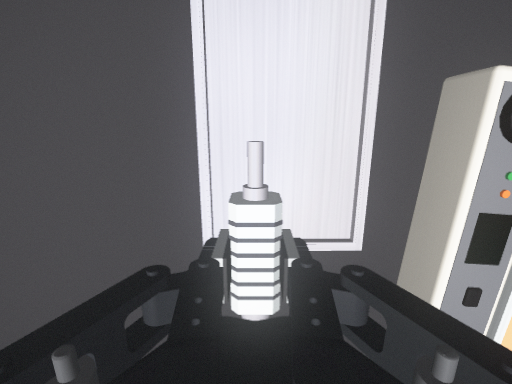

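Call:
carry_out(
  moves=[
    [[0, 0, 0, 0, 0, 0.7, -1], [0, 0, 0, 0, 0, 0.8, -1], [0, 0, 0, 0, 0, 0.8, -1], [0, 0, 0, 0, 0, 0.7, -1], [0, 0, 0, 0, 0, 0.5, -1], [0, 0, 0, 0, 0, 0.2, -1], [0, 0, 0, 0, 0, 0, -1], [0, 0, 0, 0, 0, 0, -1]],
  ],
)

```text
time: 11.78
tool_pos: [0.535, -0.3363, 0.0211]
tool_rot: [0.0, 0.707, 0.707, 0.0]
contact_force: [0.3, -1.2, -0.7]
gripper_width: 0.286
```

Call:
carry_out(
  moves=[
    [[0, 0, 0, 0, 0, 0.2, -1], [0, 0, 0, 0, 0, 0.08, -1], [0, 0, 0, 0, 0, 0, -1], [0, 0, 0, 0, 0, 0, -1]],
  ],
)

```text
time: 12.12
tool_pos: [0.5349, -0.3372, 0.01]
tool_rot: [0.0, 0.707, 0.707, 0.0]
contact_force: [0.2, -0.4, 0.0]
gripper_width: 0.285
```

Call:
carry_out(
  moves=[
    [[0, 0, 0, 0, 0, 0.03, -1], [0, 0, 0, 0, 0, 0, 0], [0, 0, 0, 0, 0, 0, 0], [0, 0, 0, 0, 0, 0, 0], [0, 0, 0, 0, 0, -0.4, 0], [0, 0, 0, 0, 0, -0.8, 0.1], [0, 0, 0, 0, 0, -0.9, 0.15], [0, 0, 0, 0, 0, -0.9, 0.15]],
  ],
)

```text
time: 12.78
tool_pos: [0.5341, -0.3365, 0.1288]
tool_rot: [-0.001, 0.707, 0.707, -0.0]
contact_force: [0.4, -0.2, 0.8]
gripper_width: 0.573
```

Call:
carry_out(
  moves=[
    [[0, 0, 0, 0.5, 0, -0.8, 0.15], [0, 0, 0, 0.9, 0, 0, 0.15], [0, 0, 0, 0.9, 0, 0, 0.15], [0, 0, 0, 0.9, 0, 0, 0.15], [0, 0, 0, 0.9, 0, 0, 0.15], [0, 0, 0, 0.9, 0, 0, 0.15], [0, 0, 0, 0.9, 0, 0, 0.15], [0, 0, 0, 0.9, 0, 0, 0.15]],
  ],
)

```text
time: 13.45
tool_pos: [0.5345, -0.0634, 0.1606]
tool_rot: [0.0, 0.707, 0.707, 0.0]
contact_force: [1.3, 1.4, 0.6]
gripper_width: 0.572
```

Call:
carry_out(
  moves=[
    [[0, 0, 0, 0.9, 0, 0, 0.15], [0, 0, 0, 0.9, 0, 0, 0.15], [0, 0, 0.2, 0.6, -0.3, 0, 0.15], [0, 0, 0, 0, 0, 0, 0.15]],
  ],
)

```text
time: 13.78
tool_pos: [0.5213, 0.0349, 0.1602]
tool_rot: [-0.001, 0.712, 0.702, 0.0]
contact_force: [-0.6, 1.2, -0.1]
gripper_width: 0.574
```

Run:
```python
from h import *
st();to(.522,.041,.045,89)
f=grab('wrist');save(f,'w8.png')
C=cloud(f)
m=(C[...,2]>.0625)&(C[...,2]<.071)&(C[...,0]<.58)&(C[...,0]>.46)&(C[...,1]>-.06)&(C[...,1]<.14)
m=cv2.morphologyEx(m.astype(np.uint8),cv2.MORPH_OPEN,np.ones((3,3)))
n,l,s,c=cv2.connectedComponentsWithStats(m)
for i in range(1,n):
    if s[i,4]<150: continue
    P=C[l==i];r=cv2.minAreaRect(P[:,:2].astype(np.float32));w=np.linalg.svd(P[:,:2]-P[:,:2].mean(0),full_matrices=False)[2][0]
    print(s[i],np.round(P.mean(0),4),np.round(r[0],4),np.round(r[1],3),np.degrees(np.arctan2(w[1],w[0])).round(1))
f=grab('top');cv2.imwrite('pics/t8.png',cv2.resize(f['frame'][100:290,220:440,::-1],None,fx=3.5,fy=3.1,interpolation=cv2.INTER_CUBIC))
```

```text
t 13.78 pos [0.5213 0.0349 0.1602] F [-0.6  1.2 -0.1] w 0.574
[[0.013, 1.0, -0.001], [1.0, -0.013, 0.002], [0.002, -0.001, -1.0]] j [-0.076 -0.139  1.92   0.002  1.362 -1.634]
shift [0.15 0.02 2.88] yaw now 89.25
turn shares 0.05
shift after turn [0.15 0.02 2.88]
[ 246  168   28   66 1715] [0.5212 0.0405 0.0655] [0.523  0.0401] [0.062 0.025] -0.4
[ 320  170   32   68 1709] [0.5243 0.1083 0.0655] [0.5269 0.1091] [0.025 0.064] -0.4
```

View pics/t8.png

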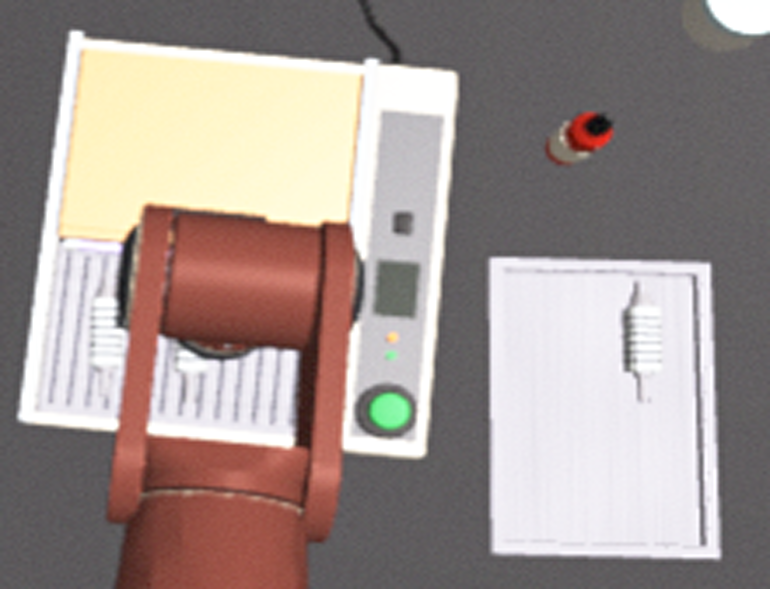

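Call:
carry_out(
  moves=[
    [[0, 0, 0, 0.14, 0.02, 0.4, 0.15], [0, 0, 0, 0, 0, 0.7, 0.15], [0, 0, 0, 0, 0, 0.7, 0.15], [0, 0, 0, 0, 0, 0.6, 0.15], [0, 0, 0, 0, 0, 0.3, 0.15], [0, 0, 0, 0, 0, 0.15, 0.15], [0, 0, 0, 0, 0, 0, 0.15], [0, 0, 0, 0, 0, 0, 0.15]],
  ],
)

```text
time: 14.55
tool_pos: [0.5246, 0.036, 0.0473]
tool_rot: [0.001, 0.714, 0.701, 0.0]
contact_force: [0.2, -0.4, -0.4]
gripper_width: 0.578
```

Run:
```python
from h import *
st();to(.522,.041,.045,89)
```

```text
t 14.55 pos [0.5246 0.036  0.0473] F [ 0.2 -0.4 -0.4] w 0.578
[[0.018, 1.0, 0.002], [1.0, -0.018, -0.0], [-0.0, 0.002, -1.0]] j [-0.073  0.008  1.986 -0.     1.146 -1.625]
shift [ 0.12 -0.07  0.06] yaw now 88.95
turn shares -0.01
shift after turn [ 0.12 -0.07  0.06]
```

Call:
carry_out(
  moves=[
    [[0, 0, 0, 0.12, -0.07, 0.06, 0.15], [0, 0, 0, 0, 0, 0, 0.15], [0, 0, 0, 0, 0, 0, -1], [0, 0, 0, 0, 0, 0, -1], [0, 0, 0, 0, 0, 0, -1], [0, 0, 0, 0, 0, 0, -1], [0, 0, 0, 0, 0, 0, -1]],
  ],
)

```text
time: 15.13
tool_pos: [0.5218, 0.0415, 0.045]
tool_rot: [0.001, 0.713, 0.701, 0.001]
contact_force: [-0.9, 0.2, 6.0]
gripper_width: 0.29
```

Call:
carry_out(
  moves=[
    [[0, 0, 0, 0, 0, -0.3, -1], [0, 0, 0, 0, 0, -0.6, -1], [0, 0, 0, 0, 0, -0.8, -1], [0, 0, 0, 0, 0, -0.8, -1], [0, 0, 0, 0, 0, -0.6, -1], [0, 0, 0, 0, 0, 0, -1]],
  ],
)

```text
time: 15.63
tool_pos: [0.5243, 0.0412, 0.175]
tool_rot: [0.004, 0.713, 0.701, 0.004]
contact_force: [1.0, 0.4, 0.3]
gripper_width: 0.288
```

Call:
carry_out(
  moves=[
    [[0, 0, 0, -0.4, 0.05, 0, -1], [0, 0, 0, -0.8, 0.05, 0, -1], [0, 0, 0, -0.9, 0.05, 0, -1], [0, 0, 0, -0.9, 0.05, 0, -1], [0, 0, 0, -0.9, 0.05, 0, -1], [0, 0, 0, -0.9, 0.05, 0, -1], [0, 0, 0, -0.9, 0.05, 0, -1], [0, 0, 0, -0.9, 0, 0, -1]],
  ],
)

```text
time: 16.3
tool_pos: [0.5295, -0.2242, 0.1669]
tool_rot: [-0.001, 0.713, 0.701, -0.0]
contact_force: [0.7, -0.1, -0.7]
gripper_width: 0.289
```

Call:
carry_out(
  moves=[
    [[0, 0, 0, -0.6, 0, 0, -1], [0, 0, 0, -0.4, 0, 0, -1], [0, 0, 0, 0, 0, 0, -1], [0, 0, 0, 0, 0, 0, -1]],
  ],
)

```text
time: 16.63
tool_pos: [0.5291, -0.2625, 0.1671]
tool_rot: [-0.001, 0.714, 0.7, 0.0]
contact_force: [-0.7, 0.2, -0.2]
gripper_width: 0.288
```

Run:
```python
from h import *
st();to(.535,-.267,.012,90)
f=grab('wrist');save(f,'w9.png')
```

```text
t 16.63 pos [ 0.5291 -0.2625  0.1671] F [-0.7  0.2 -0.2] w 0.288
[[0.019, 1.0, -0.001], [1.0, -0.019, 0.002], [0.002, -0.001, -1.0]] j [-5.870e-01  2.100e-02  1.755e+00  1.000e-03  1.368e+00 -2.139e+00]
shift [-0.12  0.15  3.88] yaw now 88.93
turn shares -0.21
shift after turn [-0.11  0.15  3.88]
```

View pics/w9.png

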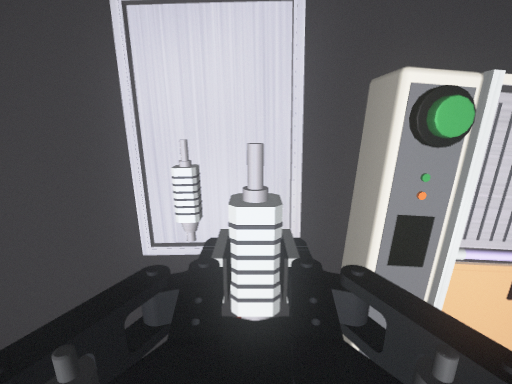

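Call:
carry_out(
  moves=[
    [[0, 0, -0.2, -0.12, 0.15, 0.5, -1], [0, 0, 0, 0, 0, 0.8, -1], [0, 0, 0, 0, 0, 0.8, -1], [0, 0, 0, 0, 0, 0.8, -1], [0, 0, 0, 0, 0, 0.5, -1], [0, 0, 0, 0, 0, 0.25, -1], [0, 0, 0, 0, 0, 0.1, -1], [0, 0, 0, 0, 0, 0, -1]],
  ],
)

```text
time: 17.35
tool_pos: [0.5355, -0.2666, 0.0176]
tool_rot: [-0.0, 0.707, 0.708, -0.0]
contact_force: [0.2, 1.6, -0.3]
gripper_width: 0.284
```

Call:
carry_out(
  moves=[
    [[0, 0, 0, 0, 0, 0.05, -1], [0, 0, 0, 0, 0, 0.0, -1]],
  ],
)

```text
time: 17.52
tool_pos: [0.5368, -0.2682, 0.0178]
tool_rot: [0.002, 0.707, 0.707, 0.0]
contact_force: [0.4, 0.0, -1.2]
gripper_width: 0.292
```

Call:
carry_out(
  moves=[
    [[0, 0, 0, 0, 0, 0.12, -1], [0, 0, 0, 0, 0, 0.08, -1], [0, 0, 0, 0, 0, 0, -1], [0, 0, 0, 0, 0, 0, -1]],
  ],
)

```text
time: 17.85
tool_pos: [0.5356, -0.2678, 0.008]
tool_rot: [0.0, 0.707, 0.707, 0.0]
contact_force: [0.3, 0.5, 0.0]
gripper_width: 0.288
```

Now release, go to grip C.

Call:
carry_out(
  moves=[
    [[0, 0, 0, 0, 0, 0, 0], [0, 0, 0, 0, 0, 0, 0], [0, 0, 0, 0, 0, 0, 0], [0, 0, 0, 0, 0, -0.4, 0], [0, 0, 0, 0, 0, -0.8, 0.1], [0, 0, 0, 0, 0, -0.9, 0.15], [0, 0, 0, 0, 0, -0.9, 0.15], [0, 0, 0, 0.4, 0, -0.8, 0.15]],
  ],
)

```text
time: 18.52
tool_pos: [0.5357, -0.2535, 0.1625]
tool_rot: [0.001, 0.708, 0.706, -0.0]
contact_force: [0.4, -0.1, 1.2]
gripper_width: 0.573
```

Call:
carry_out(
  moves=[
    [[0, 0, 0, 0.9, 0, 0, 0.15], [0, 0, 0, 0.9, 0, 0, 0.15], [0, 0, 0, 0.9, 0, 0, 0.15], [0, 0, 0, 0.9, 0, 0, 0.15], [0, 0, 0, 0.9, 0, 0, 0.15], [0, 0, 0, 0.9, 0, 0, 0.15], [0, 0, 0, 0.9, 0, 0, 0.15], [0, 0, 0, 0.9, 0, 0, 0.15]],
  ],
)

```text
time: 19.18
tool_pos: [0.5352, 0.038, 0.1601]
tool_rot: [0.0, 0.707, 0.707, 0.0]
contact_force: [1.1, -0.4, 0.6]
gripper_width: 0.577
```

Call:
carry_out(
  moves=[
    [[0, 0, 0, 0.9, 0, 0, 0.15], [0, 0, 0.15, 0.7, -0.25, 0, 0.15], [0, 0, 0, 0, 0, 0, 0.15], [0, 0, 0, 0, 0, 0, 0.15]],
  ],
)

```text
time: 19.52
tool_pos: [0.5251, 0.1016, 0.1598]
tool_rot: [0.0, 0.711, 0.704, -0.0]
contact_force: [0.2, -0.6, 0.4]
gripper_width: 0.574
```

Run:
```python
from h import *
st();to(.5245,.108,.045,89.4)
f=grab('wrist');save(f,'w10.png')
```

```text
t 19.52 pos [0.5251 0.1016 0.1598] F [ 0.2 -0.6  0.4] w 0.574
[[0.01, 1.0, 0.0], [1.0, -0.01, -0.0], [-0.0, 0.0, -1.0]] j [ 0.052 -0.109  1.893 -0.     1.358 -1.509]
shift [ 0.16 -0.02  2.87] yaw now 89.42
turn shares 0.0
shift after turn [ 0.16 -0.02  2.87]
```

View pics/w10.png

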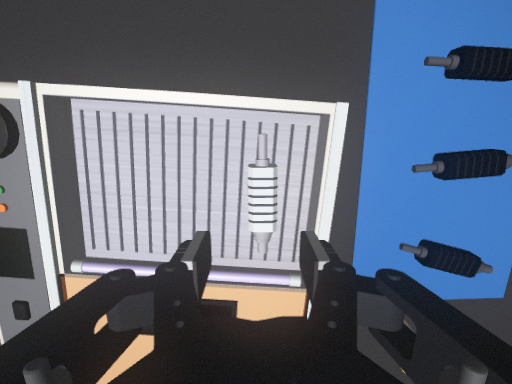

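Call:
carry_out(
  moves=[
    [[0, 0, 0, 0.16, -0.02, 0.3, 0.15], [0, 0, 0, 0, 0, 0.6, 0.15], [0, 0, 0, 0, 0, 0.6, 0.15], [0, 0, 0, 0, 0, 0.6, 0.15], [0, 0, 0, 0, 0, 0.4, 0.15], [0, 0, 0, 0, 0, 0.3, 0.15], [0, 0, 0, 0, 0, 0, 0.15], [0, 0, 0, 0, 0, 0, 0.15]],
  ],
)

```text
time: 20.23
tool_pos: [0.5245, 0.1062, 0.0471]
tool_rot: [-0.0, 0.712, 0.702, -0.001]
contact_force: [1.5, -1.0, -0.1]
gripper_width: 0.575
```

Run:
```python
from h import *
st();to(.5245,.108,.045,89.4)
f=grab('wrist');save(f,'w11.png')
```

```text
t 20.23 pos [0.5245 0.1062 0.0471] F [ 1.5 -1.  -0.1] w 0.575
[[0.014, 1.0, -0.001], [1.0, -0.014, -0.0], [-0.0, -0.001, -1.0]] j [ 0.061  0.032  1.962  0.     1.149 -1.496]
shift [ 0.05 -0.    0.05] yaw now 89.18
turn shares -0.04
shift after turn [ 0.05 -0.    0.05]
```

View pics/w11.png

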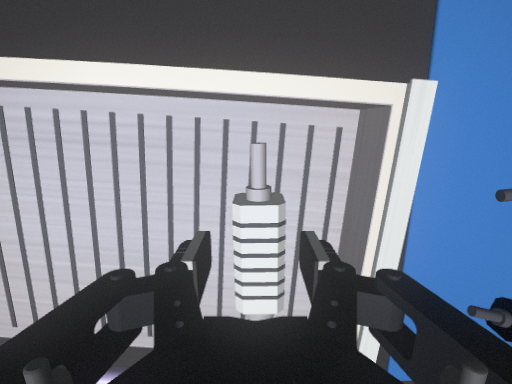

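Call:
carry_out(
  moves=[
    [[0, 0, 0, 0.05, 0, 0.05, 0.15], [0, 0, 0, 0, 0, 0, 0.15], [0, 0, 0, 0, 0, 0, -1], [0, 0, 0, 0, 0, 0, -1], [0, 0, 0, 0, 0, 0, -1], [0, 0, 0, 0, 0, 0, -1], [0, 0, 0, 0, 0, 0, -1]],
  ],
)

```text
time: 20.87
tool_pos: [0.5257, 0.1089, 0.0469]
tool_rot: [0.001, 0.712, 0.702, 0.001]
contact_force: [-0.6, 0.5, 5.2]
gripper_width: 0.285
```

Call:
carry_out(
  moves=[
    [[0, 0, 0, 0, 0, -0.3, -1], [0, 0, 0, 0, 0, -0.6, -1], [0, 0, 0, 0, 0, -0.8, -1], [0, 0, 0, 0, 0, -0.8, -1], [0, 0, 0, 0, 0, -0.6, -1], [0, 0, 0, 0, 0, 0, -1]],
  ],
)

```text
time: 21.37
tool_pos: [0.5281, 0.109, 0.177]
tool_rot: [0.004, 0.712, 0.702, 0.004]
contact_force: [1.3, -0.2, 0.0]
gripper_width: 0.287
```

Call:
carry_out(
  moves=[
    [[0, 0, 0, -0.4, -0.1, 0, -1], [0, 0, 0, -0.8, -0.23, 0, -1], [0, 0, 0, -0.9, -0.25, 0, -1], [0, 0, 0, -0.9, -0.25, 0, -1], [0, 0, 0, -0.9, -0.25, 0, -1], [0, 0, 0, -0.9, -0.25, 0, -1], [0, 0, 0, -0.9, -0.25, 0, -1], [0, 0, 0, -0.9, -0.25, 0, -1]],
  ],
)

```text
time: 22.03
tool_pos: [0.4466, -0.1554, 0.169]
tool_rot: [-0.001, 0.712, 0.702, -0.0]
contact_force: [0.7, 0.1, -0.8]
gripper_width: 0.29
```

Call:
carry_out(
  moves=[
    [[0, 0, 0, -0.9, -0.25, 0, -1], [0, 0, 0, -0.9, -0.25, 0, -1], [0, 0, 0, -0.9, -0.25, 0, -1], [0, 0, 0, -0.7, -0.2, 0, -1], [0, 0, 0, -0.2, -0.1, 0, -1], [0, 0, 0, 0, 0, 0, -1], [0, 0, 0, 0, 0, 0, -1]],
  ],
)

```text
time: 22.62
tool_pos: [0.4038, -0.297, 0.169]
tool_rot: [-0.001, 0.712, 0.702, 0.0]
contact_force: [-0.4, 0.9, -0.1]
gripper_width: 0.286
```

Run:
```python
from h import *
st();to(.411,-.304,.009,90)
f=grab('wrist');save(f,'w12.png')
```

```text
t 22.62 pos [ 0.4038 -0.297   0.169 ] F [-0.4  0.9 -0.1] w 0.286
[[0.014, 1.0, -0.001], [1.0, -0.014, 0.002], [0.002, -0.001, -1.0]] j [-7.830e-01 -2.010e-01  1.959e+00  1.000e-03  1.386e+00 -2.340e+00]
shift [-0.18  0.19  4.  ] yaw now 89.19
turn shares -0.16
shift after turn [-0.18  0.18  4.  ]
```

View pics/w12.png

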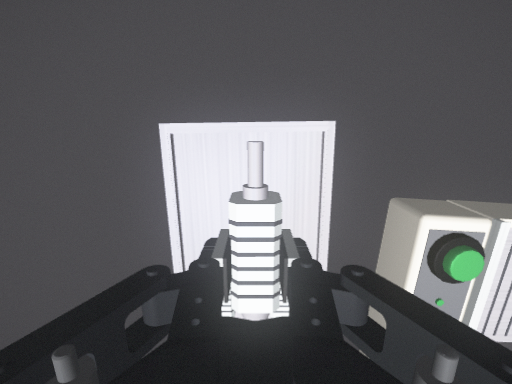

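Call:
carry_out(
  moves=[
    [[0, 0, -0.15, -0.18, 0.18, 0.5, -1], [0, 0, 0, 0, 0, 0.8, -1], [0, 0, 0, 0, 0, 0.8, -1], [0, 0, 0, 0, 0, 0.8, -1], [0, 0, 0, 0, 0, 0.5, -1], [0, 0, 0, 0, 0, 0.25, -1], [0, 0, 0, 0, 0, 0.1, -1], [0, 0, 0, 0, 0, 0, -1]],
  ],
)

```text
time: 23.33
tool_pos: [0.4116, -0.3039, 0.0196]
tool_rot: [-0.0, 0.707, 0.708, 0.0]
contact_force: [0.1, -1.3, -1.7]
gripper_width: 0.294
```

Call:
carry_out(
  moves=[
    [[0, 0, 0, 0, 0, 0.0, -1], [0, 0, 0, 0, 0, 0.0, -1]],
  ],
)

```text
time: 23.5
tool_pos: [0.4127, -0.3059, 0.0219]
tool_rot: [0.002, 0.707, 0.707, 0.0]
contact_force: [0.3, 0.5, 0.4]
gripper_width: 0.287
```

Target ~0.010 (grasped at 0.0467).

Call:
carry_out(
  moves=[
    [[0, 0, 0, 0, 0, 0.12, -1], [0, 0, 0, 0, 0, 0.12, -1], [0, 0, 0, 0, 0, 0.06, -1], [0, 0, 0, 0, 0, 0, -1], [0, 0, 0, 0, 0, 0, -1]],
  ],
)

```text
time: 23.92
tool_pos: [0.412, -0.3057, 0.0099]
tool_rot: [0.0, 0.707, 0.707, -0.0]
contact_force: [-3.6, 3.4, 12.2]
gripper_width: 0.283
```

Call:
carry_out(
  moves=[
    [[0, 0, 0, 0, 0, 0, 0], [0, 0, 0, 0, 0, 0, 0], [0, 0, 0, 0, 0, 0, 0], [0, 0, 0, 0, 0, -0.4, 0], [0, 0, 0, 0, 0, -0.9, 0], [0, 0, 0, 0, 0, -0.9, 0], [0, 0, 0, 0, 0, -0.9, 0], [0, 0, 0, 0, 0, -0.9, 0]],
  ],
)

```text
time: 24.58
tool_pos: [0.4109, -0.3046, 0.1688]
tool_rot: [-0.0, 0.707, 0.707, -0.0]
contact_force: [1.4, -0.7, -0.2]
gripper_width: 0.502
```

Call:
carry_out(
  moves=[
    [[0, 0, 0, 0.5, 0.1, -0.7, 0.15], [0, 0, 0, 0.9, 0.15, -0.6, 0.15], [0, 0, 0, 0.9, 0.15, 0, 0.15], [0, 0, 0, 0.9, 0.15, 0, 0.15], [0, 0, 0, 0.9, 0.15, 0, 0.15], [0, 0, 0, 0.9, 0.15, 0, 0.15], [0, 0, 0, 0.9, 0.15, 0, 0.15], [0, 0, 0, 0.9, 0.15, 0, 0.15]],
  ],
)

```text
time: 25.25
tool_pos: [0.4569, -0.0329, 0.2185]
tool_rot: [0.0, 0.707, 0.707, 0.0]
contact_force: [0.8, -0.7, -0.1]
gripper_width: 0.573
```

Call:
carry_out(
  moves=[
    [[0, 0, 0, 0.9, 0.15, 0, 0.15], [0, 0, 0, 0.9, 0.15, 0, 0.15], [0, 0, 0, 0.9, 0.15, 0, 0.15], [0, 0, 0, 0.9, 0.15, 0, 0.15], [0, 0, 0, 0.9, 0.15, 0, 0.15], [0, 0, 0, 0.9, 0.15, 0, 0.15], [0, 0, 0, 0.9, 0.15, 0, 0.15], [0, 0, 0, 0.5, 0.15, 0, 0.15]],
  ],
)

```text
time: 25.92
tool_pos: [0.5047, 0.2407, 0.2181]
tool_rot: [-0.001, 0.706, 0.708, -0.0]
contact_force: [-0.6, -1.4, -0.7]
gripper_width: 0.577
```

Call:
carry_out(
  moves=[
    [[0, 0, 1, 0, 0, 0, 0.15], [0, 0, 1, 0, 0, 0, 0.15], [0, 0, 1, 0, 0, 0, 0.15], [0, 0, 1, 0, 0, 0, 0.15], [0, 0, 1, 0, 0, 0, 0.15], [0, 0, 1, 0, 0, 0, 0.15], [0, 0, 1, 0, 0, 0, 0.15], [0, 0, 1, 0, 0, 0, 0.15]],
  ],
)

```text
time: 26.58
tool_pos: [0.5049, 0.2373, 0.218]
tool_rot: [-0.0, 0.907, 0.421, -0.0]
contact_force: [0.0, 0.3, 0.2]
gripper_width: 0.574
```

Call:
carry_out(
  moves=[
    [[0, 0, 1, 0, 0, 0, 0.15], [0, 0, 1, 0, 0, 0, 0.15], [0, 0, 1, 0, 0, 0, 0.15], [0, 0, 1, 0, 0, 0, 0.15], [0, 0, 1, 0, 0, 0, 0.15], [0, 0, 1, 0, 0, 0, 0.15], [0, 0, 1, 0, 0, 0, 0.15], [0, 0, 1, 0, 0, 0, 0.15]],
  ],
)

```text
time: 27.25
tool_pos: [0.5049, 0.2373, 0.2181]
tool_rot: [0.0, 0.996, 0.085, -0.0]
contact_force: [0.3, -0.4, 0.4]
gripper_width: 0.576
```

```bash
cat >> h.py <<'E'
def blobs(f,zlo,zhi,x0,x1,y0,y1,minpx=150,vmax=None):
    C=cloud(f)
    m=(C[...,2]>zlo)&(C[...,2]<zhi)&(C[...,0]<x1)&(C[...,0]>x0)&(C[...,1]>y0)&(C[...,1]<y1)
    if vmax: m[vmax:]=0
    m=cv2.morphologyEx(m.astype(np.uint8),cv2.MORPH_OPEN,np.ones((3,3)))
    n,l,s,c=cv2.connectedComponentsWithStats(m)
    for i in range(1,n):
        if s[i,4]<minpx: continue
        P=C[l==i];r=cv2.minAreaRect(P[:,:2].astype(np.float32));w=np.linalg.svd(P[:,:2]-P[:,:2].mean(0),full_matrices=False)[2][0]
        print(s[i],np.round(P.mean(0),4),np.round(r[0],4),np.round(r[1],3),np.degrees(np.arctan2(w[1],w[0])).round(1))
E
python3 - <<'E'
from h import *
st()
f=grab('wrist');save(f,'w13.png')
blobs(f,.0265,.035,.3,.7,.2,.45)
f=grab('top');save(f,'t13.png')
E
```

```text
t 27.25 pos [0.5049 0.2373 0.2181] F [ 0.3 -0.4  0.4] w 0.576
[[0.986, 0.169, -0.001], [0.169, -0.986, -0.0], [-0.001, 0.0, -1.0]] j [ 0.306 -0.098  1.783  0.     1.457  0.136]
[ 169   59   27   59 1173] [0.4041 0.3276 0.0296] [0.4035 0.3281] [0.063 0.025] -91.9
[ 253   73   26   58 1142] [0.5003 0.3288 0.0295] [0.5002 0.3292] [0.025 0.063] -85.0
[ 337   95   41   55 1094] [0.6099 0.3256 0.0295] [0.6111 0.3264] [0.065 0.026] -106.7
```

View pics/w13.png

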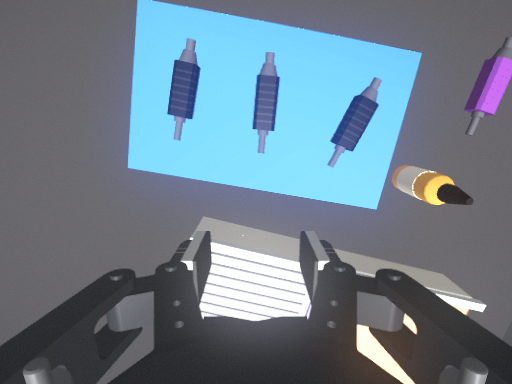

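View pics/t13.png

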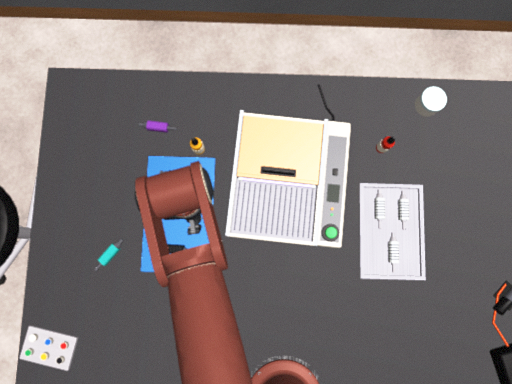

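Run:
```python
from h import *
to(.5002,.3288,.009,5)
for y in(-.07,0,.07):print(ster(0,y,0))
```

```text
shift [ 0.28 -2.28  5.23] yaw now 10.0
turn shares 1.0
shift after turn [ 0.08 -2.29  5.23]
[ 0.51640597 -0.02827612  0.        ]
[0.522  0.0415 0.    ]
[0.52759403 0.11127612 0.        ]
```

Call:
carry_out(
  moves=[
    [[0, 0, 1, 0, 0, 0, 0.15], [0, 0, 0, 0.08, -0.6, 0.6, 0.15], [0, 0, 0, 0, -0.8, 0.6, 0.15], [0, 0, 0, 0, -0.9, 0.6, 0.15], [0, 0, 0, 0, 0, 0.8, 0.15], [0, 0, 0, 0, 0, 0.8, 0.15], [0, 0, 0, 0, 0, 0, 0.15], [0, 0, 0, 0, 0, 0, 0.15]],
  ],
)

```text
time: 28.02
tool_pos: [0.4986, 0.3272, 0.0813]
tool_rot: [0.001, 0.999, 0.044, -0.003]
contact_force: [0.4, -0.3, 0.4]
gripper_width: 0.58
```

Run:
```python
from h import *
st();to(.5002,.3288,.009,5)
f=grab('wrist');save(f,'w14.png');blobs(f,.0265,.035,.3,.7,.2,.45)
```

```text
t 28.02 pos [0.4986 0.3272 0.0813] F [ 0.4 -0.3  0.4] w 0.58
[[0.996, 0.089, -0.005], [0.089, -0.996, -0.002], [-0.005, 0.002, -1.0]] j [0.456 0.127 1.796 0.    1.224 0.367]
shift [ 0.05 -0.04  1.81] yaw now 5.08
turn shares 0.02
shift after turn [ 0.04 -0.04  1.81]
[ 114  161   35   84 2528] [0.4044 0.3282 0.0296] [0.4036 0.3281] [0.064 0.025] -93.0
[ 242  170   35   83 2488] [0.5003 0.3299 0.0296] [0.5004 0.3298] [0.025 0.064] -85.9
[ 368  191   65   78 2301] [0.609  0.326  0.0296] [0.6106 0.326 ] [0.065 0.026] -106.1
[470 282  30  32 338] [0.6877 0.2764 0.0311] [0.6886 0.2732] [0.033 0.013] 64.7
```

View pics/w14.png

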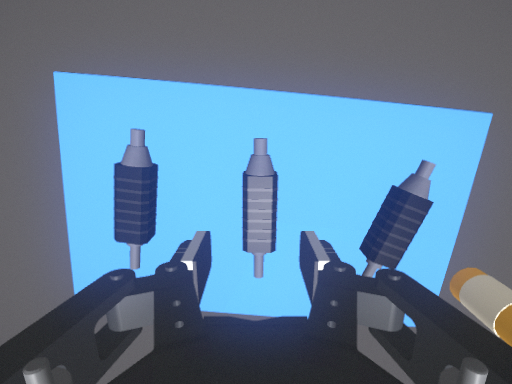

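Call:
carry_out(
  moves=[
    [[0, 0, 0, 0.04, -0.05, 0.5, 0.15], [0, 0, 0, 0, 0, 0.7, 0.15], [0, 0, 0, 0, 0, 0.4, 0.15], [0, 0, 0, 0, 0, 0.17, 0.15], [0, 0, 0, 0, 0, 0, 0.15], [0, 0, 0, 0, 0, 0, 0.15]],
  ],
)

```text
time: 28.57
tool_pos: [0.5035, 0.3306, 0.0152]
tool_rot: [-0.001, 0.999, 0.043, 0.002]
contact_force: [0.5, -1.4, 0.5]
gripper_width: 0.575
```

Run:
```python
from h import *
st();to(.5003,.3295,.010,4.5)
```

```text
t 28.57 pos [0.5035 0.3306 0.0152] F [ 0.5 -1.4  0.5] w 0.575
[[0.996, 0.087, 0.003], [0.087, -0.996, 0.002], [0.003, -0.001, -1.0]] j [ 0.457  0.224  1.812 -0.     1.102  0.371]
shift [-0.08  0.02  0.13] yaw now 4.98
turn shares 0.1
shift after turn [-0.08  0.02  0.13]
```

Call:
carry_out(
  moves=[
    [[0, 0, 0.1, -0.08, 0.02, 0.13, 0.15], [0, 0, 0, 0, 0, 0, 0.15], [0, 0, 0, 0, 0, 0, -1], [0, 0, 0, 0, 0, 0, -1], [0, 0, 0, 0, 0, 0, -1], [0, 0, 0, 0, 0, 0, -1], [0, 0, 0, 0, 0, 0, -1]],
  ],
)

```text
time: 29.15
tool_pos: [0.4995, 0.3294, 0.0087]
tool_rot: [-0.0, 0.999, 0.039, 0.001]
contact_force: [-0.2, -0.0, 5.4]
gripper_width: 0.285
```

Call:
carry_out(
  moves=[
    [[0, 0, 0, 0, 0, -0.3, -1], [0, 0, 0, 0, 0, -0.7, -1], [0, 0, 0, 0, 0, -0.8, -1], [0, 0, 0, 0, 0, -0.8, -1], [0, 0, 0, 0, 0, -0.8, -1], [0, 0, 0, 0, 0, -0.7, -1], [0, 0, 0, 0, 0, 0, -1]],
  ],
)

```text
time: 29.73
tool_pos: [0.502, 0.3307, 0.1799]
tool_rot: [-0.003, 0.999, 0.039, 0.006]
contact_force: [0.5, 0.3, 0.0]
gripper_width: 0.29
```

Call:
carry_out(
  moves=[
    [[0, 0, 0, -0.04, 0.5, 0, -1], [0, 0, 0, -0.04, 0.9, 0, -1], [0, 0, 0, -0.04, 0.9, 0, -1], [0, 0, 0, -0.04, 0.9, 0, -1], [0, 0, 0, -0.04, 0.9, 0, -1], [0, 0, 0, -0.04, 0.9, 0, -1], [0, 0, 0, -0.04, 0.9, 0, -1], [0, 0, 0, -0.04, 0.9, 0, -1]],
  ],
)

```text
time: 30.4
tool_pos: [0.5063, 0.0553, 0.1708]
tool_rot: [-0.0, 0.999, 0.039, -0.001]
contact_force: [1.0, -1.5, -0.2]
gripper_width: 0.287
```

Call:
carry_out(
  moves=[
    [[0, 0, 0, -0.04, 0.9, 0, -1], [0, 0, -1, -0.02, 0.7, 0, -1], [0, 0, -1, 0, 0, 0, -1], [0, 0, -1, 0, 0, 0, -1], [0, 0, -1, 0, 0, 0, -1], [0, 0, -1, 0, 0, 0, -1], [0, 0, -1, 0, 0, 0, -1], [0, 0, -1, 0, 0, 0, -1]],
  ],
)

```text
time: 31.07
tool_pos: [0.5091, -0.0071, 0.1707]
tool_rot: [-0.0, 0.94, 0.34, -0.001]
contact_force: [0.6, 0.5, -0.4]
gripper_width: 0.291
```

Call:
carry_out(
  moves=[
    [[0, 0, -1, 0, 0, 0, -1], [0, 0, -1, 0, 0, 0, -1], [0, 0, -1, 0, 0, 0, -1], [0, 0, -1, 0, 0, 0, -1], [0, 0, -1, 0, 0, 0, -1], [0, 0, -1, 0, 0, 0, -1], [0, 0, -1, 0, 0, 0, -1], [0, 0, -1, 0, 0, 0, -1]],
  ],
)

```text
time: 31.73
tool_pos: [0.5091, -0.007, 0.1707]
tool_rot: [-0.001, 0.767, 0.641, -0.001]
contact_force: [0.3, -0.3, -0.5]
gripper_width: 0.288
```

Run:
```python
from h import *
st();to(.5164,-.0283,.055,85.4)
f=grab('wrist');save(f,'w15.png')
```

```text
t 31.73 pos [ 0.5091 -0.007   0.1707] F [ 0.3 -0.3 -0.5] w 0.288
[[0.178, 0.984, -0.002], [0.984, -0.178, 0.0], [-0.0, -0.002, -1.0]] j [-0.16  -0.182  1.94  -0.     1.386 -1.552]
shift [-0.49  0.28  2.89] yaw now 79.74
turn shares -1.13
shift after turn [-0.52  0.22  2.89]
```

View pics/w15.png

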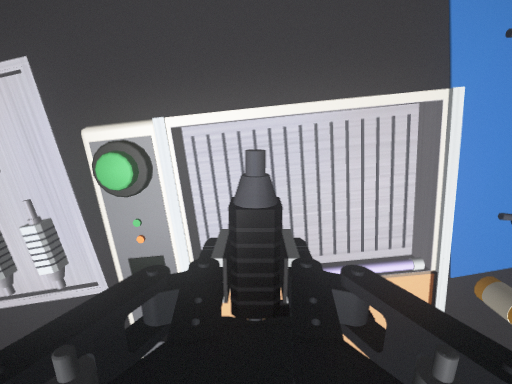

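Call:
carry_out(
  moves=[
    [[0, 0, -0.6, 0, 0, 0, -1], [0, 0, -0.53, 0, 0, 0, -1], [0, 0, 0, -0.52, 0.22, 0.4, -1], [0, 0, 0, 0, 0, 0.7, -1], [0, 0, 0, 0, 0, 0.7, -1], [0, 0, 0, 0, 0, 0.6, -1], [0, 0, 0, 0, 0, 0.4, -1], [0, 0, 0, 0, 0, 0, -1]],
  ],
)

```text
time: 32.45
tool_pos: [0.5128, -0.0279, 0.0545]
tool_rot: [-0.004, 0.737, 0.676, -0.003]
contact_force: [-1.0, 0.8, -0.7]
gripper_width: 0.29
```

Run:
```python
from h import *
st();to(.5164,-.0283,.046,85.4)
f=grab('wrist');save(f,'w16.png')
```

```text
t 32.45 pos [ 0.5128 -0.0279  0.0545] F [-1.   0.8 -0.7] w 0.29
[[0.086, 0.996, -0.01], [0.996, -0.086, 0.002], [0.001, -0.01, -1.0]] j [-0.199 -0.025  2.005 -0.     1.172 -1.684]
shift [-0.    0.09  0.21] yaw now 85.04
turn shares -0.07
shift after turn [-0.    0.09  0.21]
```

View pics/w16.png

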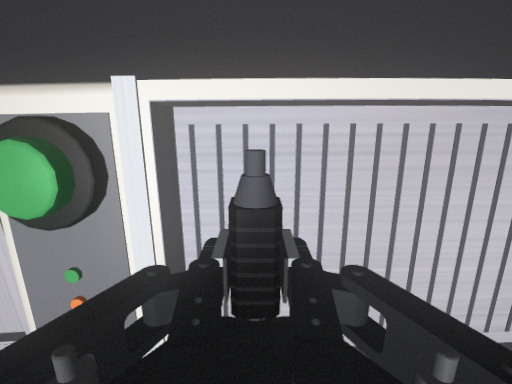

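Call:
carry_out(
  moves=[
    [[0, 0, 0, 0, 0, 0.1, -1], [0, 0, 0, 0, 0, 0.08, -1], [0, 0, 0, 0, 0, 0, -1], [0, 0, 0, 0, 0, 0, -1]],
  ],
)

```text
time: 32.83
tool_pos: [0.5176, -0.0287, 0.0534]
tool_rot: [0.001, 0.736, 0.676, 0.0]
contact_force: [-0.9, -0.6, -1.1]
gripper_width: 0.291
```

Call:
carry_out(
  moves=[
    [[0, 0, 0, 0, 0, 0.1, -1], [0, 0, 0, 0, 0, 0.08, -1], [0, 0, 0, 0, 0, 0.03, -1], [0, 0, 0, 0, 0, 0, -1], [0, 0, 0, 0, 0, 0, -1]],
  ],
)

```text
time: 33.25
tool_pos: [0.5172, -0.0287, 0.0447]
tool_rot: [0.0, 0.736, 0.677, 0.0]
contact_force: [-2.4, 0.1, 5.3]
gripper_width: 0.288
```

Call:
carry_out(
  moves=[
    [[0, 0, 0, 0, 0, 0, 0], [0, 0, 0, 0, 0, 0, 0], [0, 0, 0, 0, 0, 0, 0], [0, 0, 0, 0, 0, -0.3, 0], [0, 0, 0, 0, 0, -0.8, 0], [0, 0, 0, 0, 0, -0.9, 0.15], [0, 0, 0, 0, 0, -0.9, 0.15], [0, 0, 1, 0, 0, -0.6, 0.15]],
  ],
)

```text
time: 33.92
tool_pos: [0.5182, -0.0288, 0.1889]
tool_rot: [0.002, 0.766, 0.643, 0.002]
contact_force: [0.6, -0.4, -0.8]
gripper_width: 0.575
```

Call:
carry_out(
  moves=[
    [[0, 0, 1, 0, 0, 0, 0.15], [0, 0, 1, 0, 0, 0, 0.15], [0, 0, 1, 0, 0, 0, 0.15], [0, 0, 1, 0, 0, 0, 0.15], [0, 0, 1, 0, 0, 0, 0.15], [0, 0, 1, 0, 0, 0, 0.15], [0, 0, 1, 0, 0, 0, 0.15], [0, 0, 1, 0, 0, 0, 0.15]],
  ],
)

```text
time: 34.58
tool_pos: [0.517, -0.0286, 0.1849]
tool_rot: [0.0, 0.94, 0.341, 0.0]
contact_force: [-0.2, -0.1, 0.5]
gripper_width: 0.569
```

Call:
carry_out(
  moves=[
    [[0, 0, 1, 0, 0, 0, 0.15], [0, 0, 1, 0, 0, 0, 0.15], [0, 0, 1, 0, 0, 0, 0.15], [0, 0, 1, 0, 0, 0, 0.15], [0, 0, 1, 0, 0, 0, 0.15], [0, 0, 1, 0, 0, 0, 0.15], [0, 0, 1, 0, 0, 0, 0.15], [0, 0, 1, 0, 0, 0, 0.15]],
  ],
)

```text
time: 35.25
tool_pos: [0.517, -0.0286, 0.1849]
tool_rot: [0.0, 1.0, -0.001, 0.0]
contact_force: [0.8, 0.5, 0.3]
gripper_width: 0.577
```

Call:
carry_out(
  moves=[
    [[0, 0, 0.4, -0.2, -0.5, 0, 0.15], [0, 0, 0, -0.3, -0.8, 0, 0.15], [0, 0, 0, -0.3, -0.85, 0, 0.15], [0, 0, 0, -0.3, -0.85, 0, 0.15], [0, 0, 0, -0.3, -0.85, 0, 0.15], [0, 0, 0, -0.3, -0.85, 0, 0.15], [0, 0, 0, -0.3, -0.85, 0, 0.15], [0, 0, 0, -0.3, -0.85, 0, 0.15]],
  ],
)

```text
time: 35.92
tool_pos: [0.4318, 0.2316, 0.1851]
tool_rot: [-0.0, 1.0, -0.016, 0.001]
contact_force: [0.1, -0.3, -0.4]
gripper_width: 0.577
```

Call:
carry_out(
  moves=[
    [[0, 0, 0, -0.3, -0.85, 0, 0.15], [0, 0, 0, -0.3, -0.8, 0, 0.15], [0, 0, 0, -0.2, -0.6, 0, 0.15], [0, 0, 0, 0, 0, 0, 0.15], [0, 0, 0, 0, 0, 0, 0.15]],
  ],
)

```text
time: 36.33
tool_pos: [0.403, 0.3219, 0.1847]
tool_rot: [0.0, 1.0, -0.015, 0.0]
contact_force: [1.0, 0.1, 0.3]
gripper_width: 0.572
```

Run:
```python
from h import *
st();to(.4040,.328,.060,-2.5)
f=grab('wrist');save(f,'w17.png');blobs(f,.0265,.035,.3,.7,.2,.45)
f=grab('top');cv2.imwrite('pics/t17.png',cv2.resize(f['frame'][100:290,130:440,::-1],None,fx=2.5,fy=2.5,interpolation=cv2.INTER_CUBIC))
```

```text
t 36.33 pos [0.403  0.3219 0.1847] F [1.  0.1 0.3] w 0.572
[[1.0, -0.03, 0.001], [-0.03, -1.0, -0.0], [0.001, 0.0, -1.0]] j [ 0.53  -0.179  1.913 -0.     1.407  0.56 ]
shift [ 0.02 -0.15  3.12] yaw now -1.7
turn shares 0.16
shift after turn [ 0.02 -0.15  3.12]
[ 421  150   39   56 1106] [0.6087 0.3255 0.0295] [0.6101 0.3251] [0.062 0.025] -106.2
[ 244  153   24   55 1149] [0.4029 0.3278 0.0296] [0.4029 0.3272] [0.062 0.025] -92.5
[493 209  19  24 163] [0.6872 0.2742 0.0305] [0.6885 0.2728] [0.031 0.011] -108.9
```

View pics/w17.png

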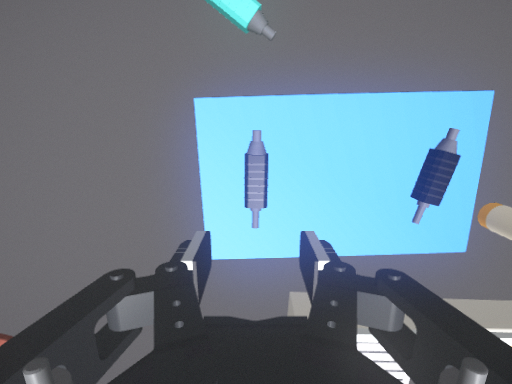

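View pics/t17.png

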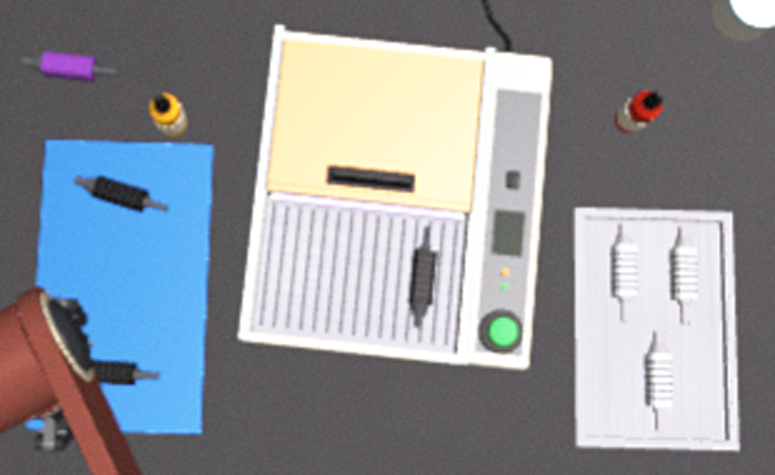

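Call:
carry_out(
  moves=[
    [[0, 0, 0.16, 0.02, -0.15, 0.5, 0.15], [0, 0, 0, 0, 0, 0.8, 0.15], [0, 0, 0, 0, 0, 0.8, 0.15], [0, 0, 0, 0, 0, 0.8, 0.15], [0, 0, 0, 0, 0, 0.7, 0.15], [0, 0, 0, 0, 0, 0.5, 0.15], [0, 0, 0, 0, 0, 0.2, 0.15], [0, 0, 0, 0, 0, 0, 0.15]],
  ],
)

```text
time: 37.1
tool_pos: [0.4034, 0.325, 0.0099]
tool_rot: [0.001, 1.0, -0.024, -0.002]
contact_force: [0.1, -0.6, -0.5]
gripper_width: 0.574
```

Call:
carry_out(
  moves=[
    [[0, 0, 0, 0, 0, 0, 0.15], [0, 0, 0, 0, 0, 0, 0.15]],
  ],
)

```text
time: 37.27
tool_pos: [0.4061, 0.3274, 0.014]
tool_rot: [-0.001, 1.0, -0.024, 0.001]
contact_force: [0.1, -1.6, -0.1]
gripper_width: 0.578
```

Run:
```python
from h import *
st();to(.4035,.3278,.010,-2.5)
f=grab('wrist');save(f,'w18.png')
```

```text
t 37.27 pos [0.4061 0.3274 0.014 ] F [ 0.1 -1.6 -0.1] w 0.578
[[0.999, -0.047, 0.003], [-0.047, -0.999, 0.002], [0.003, -0.002, -1.0]] j [ 0.536  0.05   2.008 -0.     1.08   0.583]
shift [-0.07 -0.01  0.1 ] yaw now -2.7
turn shares -0.04
shift after turn [-0.07 -0.01  0.1 ]
```

View pics/w18.png

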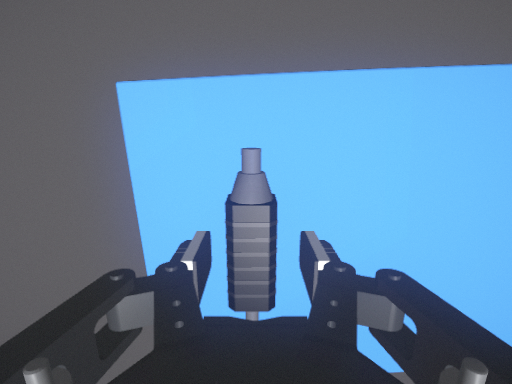

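Call:
carry_out(
  moves=[
    [[0, 0, 0, -0.07, 0, 0.1, 0.15], [0, 0, 0, 0, 0, 0, 0.15], [0, 0, 0, 0, 0, 0, -1], [0, 0, 0, 0, 0, 0, -1], [0, 0, 0, 0, 0, 0, -1], [0, 0, 0, 0, 0, 0, -1], [0, 0, 0, 0, 0, 0, -1]],
  ],
)

```text
time: 37.9
tool_pos: [0.4021, 0.3274, 0.0086]
tool_rot: [-0.0, 1.0, -0.023, 0.0]
contact_force: [-1.0, -0.3, 3.9]
gripper_width: 0.29
```

Call:
carry_out(
  moves=[
    [[0, 0, 0, 0, 0, -0.3, -1], [0, 0, 0, 0, 0, -0.7, -1], [0, 0, 0, 0, 0, -0.8, -1], [0, 0, 0, 0, 0, -0.8, -1], [0, 0, 0, 0, 0, -0.8, -1], [0, 0, 0, 0, 0, -0.7, -1], [0, 0, 0, 0, 0, 0, -1]],
  ],
)

```text
time: 38.48
tool_pos: [0.4048, 0.329, 0.18]
tool_rot: [-0.003, 1.0, -0.023, 0.005]
contact_force: [0.3, 0.2, -0.1]
gripper_width: 0.288
```

Call:
carry_out(
  moves=[
    [[0, 0, 0, 0.2, 0.45, 0, -1], [0, 0, 0, 0.41, 0.88, 0, -1], [0, 0, 0, 0.41, 0.88, 0, -1], [0, 0, 0, 0.41, 0.88, 0, -1], [0, 0, 0, 0.41, 0.88, 0, -1], [0, 0, 0, 0.41, 0.88, 0, -1], [0, 0, 0, 0.41, 0.88, 0, -1], [0, 0, 0, 0.41, 0.88, 0, -1]],
  ],
)

```text
time: 39.15
tool_pos: [0.5118, 0.0554, 0.1715]
tool_rot: [-0.0, 1.0, -0.023, -0.0]
contact_force: [-0.3, 0.9, -0.9]
gripper_width: 0.29
```

Call:
carry_out(
  moves=[
    [[0, 0, 0, 0.2, 0.42, 0, -1], [0, 0, -1, 0, 0, 0, -1], [0, 0, -1, 0, 0, 0, -1], [0, 0, -1, 0, 0, 0, -1], [0, 0, -1, 0, 0, 0, -1], [0, 0, -1, 0, 0, 0, -1], [0, 0, -1, 0, 0, 0, -1], [0, 0, -1, 0, 0, 0, -1]],
  ],
)

```text
time: 39.82
tool_pos: [0.5186, 0.0401, 0.1712]
tool_rot: [-0.0, 0.96, 0.281, -0.001]
contact_force: [0.8, 0.5, -1.7]
gripper_width: 0.288
```

Call:
carry_out(
  moves=[
    [[0, 0, -1, 0, 0, 0, -1], [0, 0, -1, 0, 0, 0, -1], [0, 0, -1, 0, 0, 0, -1], [0, 0, -1, 0, 0, 0, -1], [0, 0, -1, 0, 0, 0, -1], [0, 0, -1, 0, 0, 0, -1], [0, 0, -1, 0, 0, 0, -1], [0, 0, -1, 0, 0, 0, -1]],
  ],
)

```text
time: 40.48
tool_pos: [0.5186, 0.0401, 0.1712]
tool_rot: [-0.001, 0.806, 0.592, -0.001]
contact_force: [0.1, 0.7, -0.7]
gripper_width: 0.291
```

Call:
carry_out(
  moves=[
    [[0, 0, -1, 0, 0, 0, -1], [0, 0, -1, 0, 0, 0, -1], [0, 0, -0.6, 0, 0, 0, -1], [0, 0, 0, 0, 0, 0, -1], [0, 0, 0, 0, 0, 0, -1]],
  ],
)

```text
time: 40.9
tool_pos: [0.5188, 0.0401, 0.1715]
tool_rot: [-0.0, 0.736, 0.677, -0.0]
contact_force: [0.0, 0.1, -1.3]
gripper_width: 0.286
```

Run:
```python
from h import *
st();to(.522,.0415,.050,85.4)
f=grab('wrist');save(f,'w19.png')
```

```text
t 40.9 pos [0.5188 0.0401 0.1715] F [ 0.   0.1 -1.3] w 0.286
[[0.083, 0.997, -0.001], [0.997, -0.083, 0.0], [-0.0, -0.001, -1.0]] j [-0.066 -0.155  1.914 -0.     1.383 -1.554]
shift [0.04 0.08 3.04] yaw now 85.26
turn shares -0.03
shift after turn [0.04 0.08 3.04]
```

View pics/w19.png

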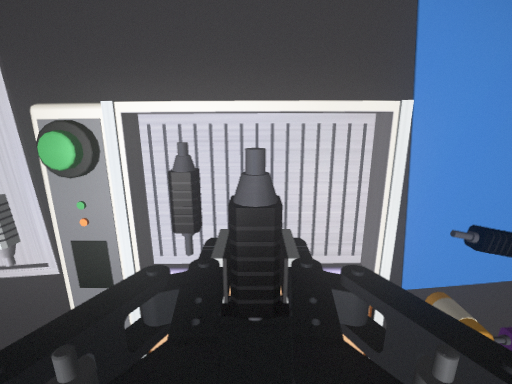

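Call:
carry_out(
  moves=[
    [[0, 0, 0, 0.04, 0.08, 0.5, -1], [0, 0, 0, 0, 0, 0.8, -1], [0, 0, 0, 0, 0, 0.7, -1], [0, 0, 0, 0, 0, 0.6, -1], [0, 0, 0, 0, 0, 0.4, -1], [0, 0, 0, 0, 0, 0.05, -1], [0, 0, 0, 0, 0, 0, -1], [0, 0, 0, 0, 0, 0, -1]],
  ],
)

```text
time: 41.62
tool_pos: [0.5234, 0.0414, 0.0511]
tool_rot: [0.001, 0.735, 0.678, 0.001]
contact_force: [-0.5, -0.0, -0.5]
gripper_width: 0.292
```

Call:
carry_out(
  moves=[
    [[0, 0, 0, 0, 0, 0, -1], [0, 0, 0, 0, 0, 0, -1]],
  ],
)

```text
time: 41.78
tool_pos: [0.524, 0.0414, 0.0519]
tool_rot: [0.001, 0.735, 0.678, 0.001]
contact_force: [-0.1, -0.5, -0.1]
gripper_width: 0.287
```

Call:
carry_out(
  moves=[
    [[0, 0, 0, 0, 0, 0.1, -1], [0, 0, 0, 0, 0, 0.08, -1], [0, 0, 0, 0, 0, 0, -1], [0, 0, 0, 0, 0, 0, -1]],
  ],
)

```text
time: 42.12
tool_pos: [0.5238, 0.0414, 0.0446]
tool_rot: [0.001, 0.735, 0.678, 0.001]
contact_force: [-1.7, -1.0, 7.0]
gripper_width: 0.289
```

Call:
carry_out(
  moves=[
    [[0, 0, 0, 0, 0, 0, 0], [0, 0, 0, 0, 0, 0, 0], [0, 0, 0, 0, 0, 0, 0], [0, 0, 0, 0, 0, -0.3, 0], [0, 0, 0, 0, 0, -0.8, 0], [0, 0, 0, 0, 0, -0.9, 0.15], [0, 0, 0, 0, 0, -0.9, 0.15], [0, 0, 1, 0, 0, -0.6, 0.15]],
  ],
)

```text
time: 42.78
tool_pos: [0.5238, 0.0414, 0.1876]
tool_rot: [0.002, 0.765, 0.645, 0.002]
contact_force: [0.7, 0.2, 0.5]
gripper_width: 0.577
```

Call:
carry_out(
  moves=[
    [[0, 0, 1, 0, 0, 0, 0.15], [0, 0, 1, 0, 0, 0, 0.15], [0, 0, 1, 0, 0, 0, 0.15], [0, 0, 1, 0, 0, 0, 0.15], [0, 0, 1, 0, 0, 0, 0.15], [0, 0, 1, 0, 0, 0, 0.15], [0, 0, 1, 0, 0, 0, 0.15], [0, 0, 1, 0, 0, 0, 0.15]],
  ],
)

```text
time: 43.45
tool_pos: [0.5226, 0.0415, 0.1836]
tool_rot: [0.0, 0.939, 0.343, 0.0]
contact_force: [0.1, 0.2, 0.3]
gripper_width: 0.575
```

Call:
carry_out(
  moves=[
    [[0, 0, 1, 0, 0, 0, 0.15], [0, 0, 1, 0, 0, 0, 0.15], [0, 0, 1, 0, 0, 0, 0.15], [0, 0, 1, 0, 0, 0, 0.15], [0, 0, 1, 0, 0, 0, 0.15], [0, 0, 1, 0, 0, 0, 0.15], [0, 0, 1, 0, 0, 0, 0.15], [0, 0, 1, 0, 0, 0, 0.15]],
  ],
)

```text
time: 44.12
tool_pos: [0.5226, 0.0415, 0.1835]
tool_rot: [0.0, 1.0, 0.001, 0.0]
contact_force: [-0.0, 0.5, 0.7]
gripper_width: 0.57
```

Call:
carry_out(
  moves=[
    [[0, 0, 1, 0, 0, 0, 0.15], [0, 0, 1, 0, 0, 0, 0.15], [0, 0, 1, 0, 0, 0, 0.15], [0, 0, 0.3, 0, 0, 0, 0.15], [0, 0, 0, 0, -0.7, 0, 0.15], [0, 0, 0, 0, -0.9, 0, 0.15], [0, 0, 0, 0, -0.9, 0, 0.15], [0, 0, 0, 0, -0.9, 0, 0.15]],
  ],
)

```text
time: 44.78
tool_pos: [0.5608, 0.1734, 0.1838]
tool_rot: [-0.0, 0.99, -0.141, 0.0]
contact_force: [0.7, -0.5, -0.2]
gripper_width: 0.573
```

Call:
carry_out(
  moves=[
    [[0, 0, 0, 0, -0.9, 0, 0.15], [0, 0, 0, 0, -0.9, 0, 0.15], [0, 0, 0, 0, -0.9, 0, 0.15], [0, 0, 0, 0, -0.8, 0, 0.15], [0, 0, 0, 0, 0, 0, 0.15], [0, 0, 0, 0, 0, 0, 0.15]],
  ],
)

```text
time: 45.28
tool_pos: [0.5993, 0.308, 0.183]
tool_rot: [0.0, 0.99, -0.139, -0.0]
contact_force: [0.1, -0.5, -0.1]
gripper_width: 0.575
```

Run:
```python
from h import *
st();to(.609,.3255,.009,-16)
f=grab('wrist');save(f,'w20.png');blobs(f,.0265,.035,.3,.7,.2,.45)
f=grab('top');cv2.imwrite('pics/t20.png',cv2.resize(f['frame'][100:290,130:440,::-1],None,fx=2.5,fy=2.5,interpolation=cv2.INTER_CUBIC))
```

```text
t 45.28 pos [0.5993 0.308  0.183 ] F [ 0.1 -0.5 -0.1] w 0.575
[[0.961, -0.276, -0.0], [-0.276, -0.961, -0.0], [-0.0, 0.0, -1.0]] j [ 0.364  0.197  1.537 -0.     1.408  0.644]
shift [ 0.11 -0.49  4.35] yaw now -16.02
turn shares -0.0
shift after turn [ 0.11 -0.49  4.35]
[ 250  138   23   59 1220] [0.61   0.325  0.0296] [0.6101 0.3258] [0.064 0.025] -105.4
```

View pics/w20.png

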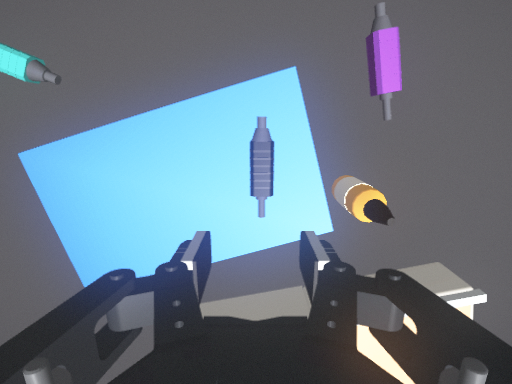

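View pics/t20.png

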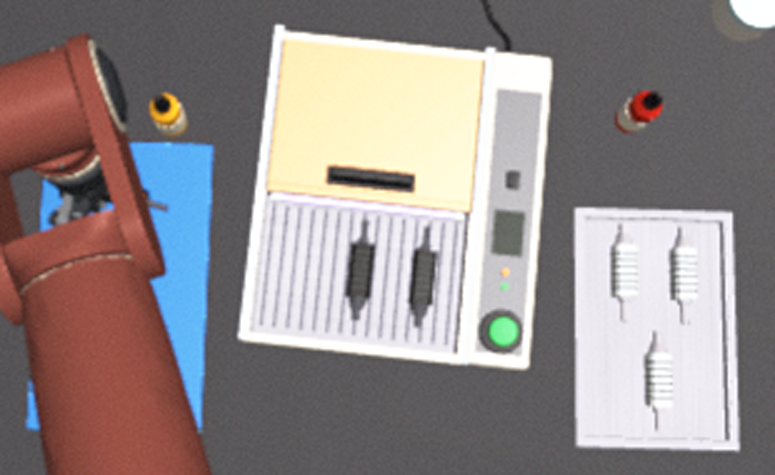

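Call:
carry_out(
  moves=[
    [[0, 0, 0, 0.12, -0.47, 0.5, 0.15], [0, 0, 0, 0, 0, 0.8, 0.15], [0, 0, 0, 0, 0, 0.8, 0.15], [0, 0, 0, 0, 0, 0.8, 0.15], [0, 0, 0, 0, 0, 0.7, 0.15], [0, 0, 0, 0, 0, 0.4, 0.15], [0, 0, 0, 0, 0, 0.2, 0.15], [0, 0, 0, 0, 0, 0, 0.15]],
  ],
)

```text
time: 46.05
tool_pos: [0.6082, 0.3219, 0.0131]
tool_rot: [0.001, 0.99, -0.141, -0.001]
contact_force: [-0.6, -0.1, -0.5]
gripper_width: 0.578
```

Call:
carry_out(
  moves=[
    [[0, 0, 0, 0, 0, 0, 0.15], [0, 0, 0, 0, 0, 0, 0.15]],
  ],
)

```text
time: 46.22
tool_pos: [0.6111, 0.3237, 0.0177]
tool_rot: [-0.001, 0.99, -0.141, 0.002]
contact_force: [0.2, -0.1, 0.0]
gripper_width: 0.57
```

Run:
```python
from h import *
st();to(.6095,.3253,.010,-16)
f=grab('wrist');save(f,'w21.png')
```

```text
t 46.22 pos [0.6111 0.3237 0.0177] F [ 0.2 -0.1  0. ] w 0.57
[[0.96, -0.279, 0.004], [-0.279, -0.96, 0.002], [0.003, -0.003, -1.0]] j [ 0.38   0.402  1.584 -0.     1.152  0.662]
shift [-0.05 -0.03  0.19] yaw now -16.18
turn shares -0.04
shift after turn [-0.05 -0.03  0.19]
```

View pics/w21.png

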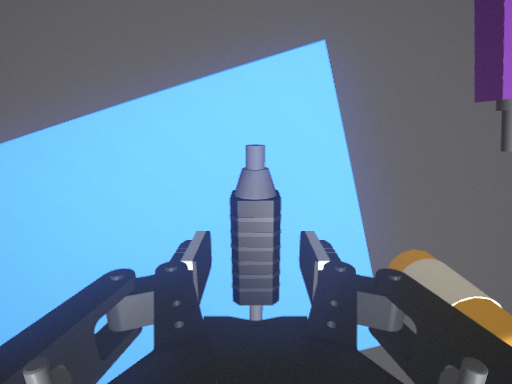

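Call:
carry_out(
  moves=[
    [[0, 0, 0, -0.05, -0.03, 0.19, 0.15], [0, 0, 0, 0, 0, 0, 0.15], [0, 0, 0, 0, 0, 0, -1], [0, 0, 0, 0, 0, 0, -1], [0, 0, 0, 0, 0, 0, -1], [0, 0, 0, 0, 0, 0, -1], [0, 0, 0, 0, 0, 0, -1]],
  ],
)

```text
time: 46.85
tool_pos: [0.6079, 0.3251, 0.0076]
tool_rot: [-0.0, 0.99, -0.141, 0.0]
contact_force: [1.1, -0.2, 1.4]
gripper_width: 0.289
```

Call:
carry_out(
  moves=[
    [[0, 0, 0, 0, 0, -0.3, -1], [0, 0, 0, 0, 0, -0.7, -1], [0, 0, 0, 0, 0, -0.8, -1], [0, 0, 0, 0, 0, -0.8, -1], [0, 0, 0, 0, 0, -0.8, -1], [0, 0, 0, 0, 0, -0.7, -1], [0, 0, 0, 0, 0, 0, -1]],
  ],
)

```text
time: 47.43
tool_pos: [0.6114, 0.3265, 0.1809]
tool_rot: [-0.003, 0.99, -0.141, 0.006]
contact_force: [0.0, 0.9, 0.2]
gripper_width: 0.29
```

Call:
carry_out(
  moves=[
    [[0, 0, 0, -0.05, 0.4, 0, -1], [0, 0, 0, -0.08, 0.8, 0, -1], [0, 0, 0, -0.08, 0.8, 0, -1], [0, 0, 0, -0.08, 0.8, 0, -1], [0, 0, 0, -0.08, 0.8, 0, -1], [0, 0, 0, -0.08, 0.8, 0, -1], [0, 0, 0, -0.08, 0.8, 0, -1], [0, 0, 0, 0, 0.4, 0, -1]],
  ],
)

```text
time: 48.1
tool_pos: [0.5232, 0.1133, 0.1707]
tool_rot: [0.001, 0.99, -0.141, -0.001]
contact_force: [0.5, 0.2, -0.8]
gripper_width: 0.286
```

Call:
carry_out(
  moves=[
    [[0, 0, -1, 0, 0, 0, -1], [0, 0, -1, 0, 0, 0, -1], [0, 0, -1, 0, 0, 0, -1], [0, 0, -1, 0, 0, 0, -1], [0, 0, -1, 0, 0, 0, -1], [0, 0, -1, 0, 0, 0, -1], [0, 0, -1, 0, 0, 0, -1], [0, 0, -1, 0, 0, 0, -1]],
  ],
)

```text
time: 48.77
tool_pos: [0.5246, 0.1156, 0.171]
tool_rot: [-0.0, 0.978, 0.209, -0.0]
contact_force: [-0.2, -0.4, -0.8]
gripper_width: 0.288
```

Call:
carry_out(
  moves=[
    [[0, 0, -1, 0, 0, 0, -1], [0, 0, -1, 0, 0, 0, -1], [0, 0, -1, 0, 0, 0, -1], [0, 0, -1, 0, 0, 0, -1], [0, 0, -1, 0, 0, 0, -1], [0, 0, -1, 0, 0, 0, -1], [0, 0, -1, 0, 0, 0, -1], [0, 0, -1, 0, 0, 0, -1]],
  ],
)

```text
time: 49.43
tool_pos: [0.5246, 0.1157, 0.171]
tool_rot: [-0.0, 0.848, 0.531, -0.0]
contact_force: [-0.4, -0.4, -1.2]
gripper_width: 0.292
```

Call:
carry_out(
  moves=[
    [[0, 0, -1, 0, 0, 0, -1], [0, 0, -1, 0, 0, 0, -1], [0, 0, -1, 0, 0, 0, -1], [0, 0, -1, 0, 0, 0, -1], [0, 0, -0.3, 0, 0, 0, -1], [0, 0, 0, 0, 0, 0, -1], [0, 0, 0, 0, 0, 0, -1]],
  ],
)

```text
time: 50.02
tool_pos: [0.5247, 0.1157, 0.1711]
tool_rot: [-0.0, 0.736, 0.677, -0.0]
contact_force: [-1.2, 1.0, -0.4]
gripper_width: 0.29
```

Run:
```python
from h import *
st();to(.5276,.1113,.050,85.4)
f=grab('wrist');save(f,'w22.png')
```

```text
t 50.02 pos [0.5247 0.1157 0.1711] F [-1.2  1.  -0.4] w 0.29
[[0.082, 0.997, -0.0], [0.997, -0.082, -0.0], [-0.0, -0.0, -1.0]] j [ 0.078 -0.112  1.877 -0.     1.378 -1.41 ]
shift [-0.1   0.08  3.03] yaw now 85.29
turn shares -0.02
shift after turn [-0.1   0.08  3.03]
```

View pics/w22.png

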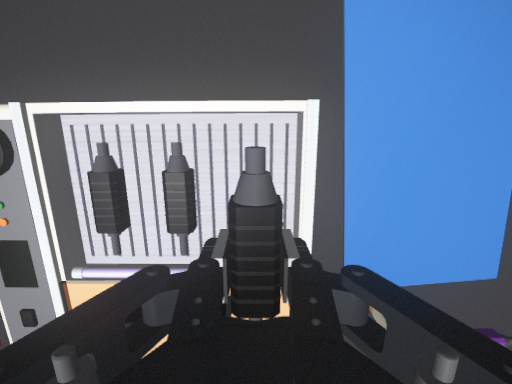

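Call:
carry_out(
  moves=[
    [[0, 0, 0, -0.12, 0.08, 0.5, -1], [0, 0, 0, 0, 0, 0.8, -1], [0, 0, 0, 0, 0, 0.7, -1], [0, 0, 0, 0, 0, 0.6, -1], [0, 0, 0, 0, 0, 0.4, -1], [0, 0, 0, 0, 0, 0.05, -1], [0, 0, 0, 0, 0, 0, -1], [0, 0, 0, 0, 0, 0, -1]],
  ],
)

```text
time: 50.73
tool_pos: [0.5286, 0.1107, 0.0503]
tool_rot: [0.001, 0.735, 0.678, 0.001]
contact_force: [0.6, -0.4, 0.0]
gripper_width: 0.289
```

Call:
carry_out(
  moves=[
    [[0, 0, 0, 0, 0, 0, -1], [0, 0, 0, 0, 0, 0, -1]],
  ],
)

```text
time: 50.9
tool_pos: [0.5292, 0.1108, 0.0511]
tool_rot: [0.001, 0.735, 0.678, 0.001]
contact_force: [0.6, -0.1, -0.1]
gripper_width: 0.287
```

Run:
```python
from h import *
st();to(.5276,.1113,.044,85.4)
```

```text
t 50.9 pos [0.5292 0.1108 0.0511] F [ 0.6 -0.1 -0.1] w 0.287
[[0.081, 0.997, 0.003], [0.997, -0.081, 0.0], [0.0, 0.003, -1.0]] j [ 0.069  0.035  1.95  -0.     1.152 -1.421]
shift [ 0.01 -0.04  0.18] yaw now 85.34
turn shares -0.01
shift after turn [ 0.01 -0.04  0.18]
```

Call:
carry_out(
  moves=[
    [[0, 0, 0, 0, 0, 0.1, -1], [0, 0, 0, 0, 0, 0.08, -1], [0, 0, 0, 0, 0, 0, -1], [0, 0, 0, 0, 0, 0, -1]],
  ],
)

```text
time: 51.23
tool_pos: [0.5289, 0.1108, 0.0435]
tool_rot: [0.001, 0.735, 0.678, 0.001]
contact_force: [-0.7, -0.9, 5.7]
gripper_width: 0.287
```

Call:
carry_out(
  moves=[
    [[0, 0, 0, 0, 0, 0, 0], [0, 0, 0, 0, 0, 0, 0], [0, 0, 0, 0, 0, 0, 0], [0, 0, 0, 0, 0, -0.3, 0], [0, 0, 0, 0, 0, -0.8, 0], [0, 0, 0, 0, 0, -0.9, 0], [0, 0, 0, 0, 0, -0.9, 0.3], [0, 0, 1, 0, 0, -0.9, 1]],
  ],
)

```text
time: 51.9
tool_pos: [0.5274, 0.1107, 0.1962]
tool_rot: [0.0, 0.765, 0.645, -0.0]
contact_force: [0.8, -0.1, 0.8]
gripper_width: 0.769
```

Call:
carry_out(
  moves=[
    [[0, 0, 1, 0, 0, 0, 1], [0, 0, 1, 0, 0, 0, 1], [0, 0, 1, 0, 0, 0, 1], [0, 0, 1, 0, 0, 0, 1], [0, 0, 1, 0, 0, 0, 1], [0, 0, 1, 0, 0, 0, 1], [0, 0, 1, 0, 0, 0, 1], [0, 0, 1, 0, 0, 0, 1]],
  ],
)

```text
time: 52.57
tool_pos: [0.5277, 0.1107, 0.1948]
tool_rot: [0.0, 0.939, 0.343, 0.0]
contact_force: [0.2, -0.7, 0.2]
gripper_width: 0.998
```

Call:
carry_out(
  moves=[
    [[0, 0, 1, 0, 0, 0, 1], [0, 0, 1, 0, 0, 0, 1], [0, 0, 1, 0, 0, 0, 1], [0, 0, 1, 0, 0, 0, 1], [0, 0, 1, 0, 0, 0, 1], [0, 0, 1, 0, 0, 0, 1], [0, 0, 1, 0, 0, 0, 1], [0, 0, 1, 0, 0, 0, 1]],
  ],
)

```text
time: 53.23
tool_pos: [0.5277, 0.1107, 0.1947]
tool_rot: [-0.0, 1.0, 0.001, 0.0]
contact_force: [-1.1, 0.1, -0.3]
gripper_width: 1.001
```

Call:
carry_out(
  moves=[
    [[0, 0, 1, 0, 0, 0, 1], [0, 0, 0, 0, 0, 0, 1], [0, 0, 0, 0, 0, 0, 1]],
  ],
)

```text
time: 53.48
tool_pos: [0.5278, 0.1107, 0.1946]
tool_rot: [-0.0, 0.999, -0.04, 0.0]
contact_force: [0.2, -1.3, 0.1]
gripper_width: 0.999
```

Run:
```python
from h import *
st();to(.6255,.0345,.090,-4.6)
f=grab('wrist');save(f,'w23.png')
blobs(f,.0625,.071,.43,.6,-.08,.18)
f=grab('top');cv2.imwrite('pics/t23.png',cv2.resize(f['frame'][100:290,130:440,::-1],None,fx=2.5,fy=2.5,interpolation=cv2.INTER_CUBIC))
blobs(f,.105,.125,.58,.68,-.04,.10,20)
```

```text
t 53.48 pos [0.5278 0.1107 0.1946] F [ 0.2 -1.3  0.1] w 0.999
[[0.997, -0.079, 0.001], [-0.079, -0.997, 0.0], [0.001, -0.0, -1.0]] j [ 0.069 -0.128  1.851  0.     1.419  0.148]
shift [2.58 1.71 2.62] yaw now -4.53
turn shares 0.01
shift after turn [2.59 1.7  2.62]
[ 225  178   62   24 1359] [0.5284 0.1127 0.0656] [0.5276 0.112 ] [0.025 0.063] -4.2
[ 227  241   59   21 1120] [0.5246 0.0439 0.0657] [0.5228 0.0432] [0.025 0.063] -4.3
[230 297  54  19 912] [ 0.519  -0.0257  0.0657] [ 0.5182 -0.0259] [0.025 0.062] -4.9
[282 168  13   5  58] [0.623  0.0081 0.1126] [0.6235 0.0074] [0.033 0.012] -93.5
```

View pics/w23.png

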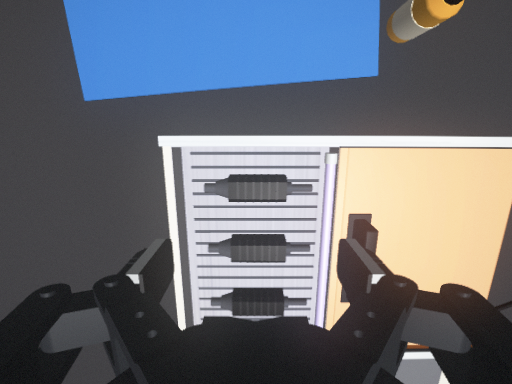

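View pics/t23.png

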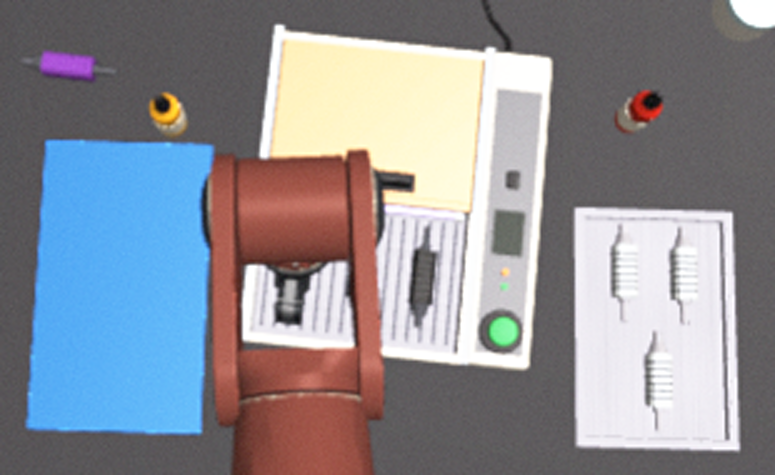

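Call:
carry_out(
  moves=[
    [[0, 0, 0, 0.6, 0.4, 0, 1], [0, 0, 0, 0.8, 0.5, 0, 1], [0, 0, 0, 0.8, 0.5, 0, 1], [0, 0, 0, 0.4, 0.3, 0, 1], [0, 0, 0, 0, 0, 0.6, 1], [0, 0, 0, 0, 0, 0.6, 1], [0, 0, 0, 0, 0, 0, 1], [0, 0, 0, 0, 0, 0, 1]],
  ],
)

```text
time: 54.25
tool_pos: [0.6246, 0.0345, 0.1442]
tool_rot: [-0.0, 0.999, -0.04, -0.002]
contact_force: [0.7, 0.1, 0.9]
gripper_width: 1.002
```

Run:
```python
from h import *
st();to(.6255,.0345,.090,-4.6)
f=grab('scene');cv2.imwrite('pics/s24.png',cv2.resize(f['frame'][100:260,150:340,::-1],None,fx=3.6,fy=3.6,interpolation=cv2.INTER_CUBIC))
f=grab('wrist');save(f,'w24.png')
```

```text
t 54.25 pos [0.6246 0.0345 0.1442] F [0.7 0.1 0.9] w 1.002
[[0.997, -0.081, -0.004], [-0.081, -0.997, 0.0], [-0.004, 0.0, -1.0]] j [-0.064  0.123  1.687  0.     1.336  0.017]
shift [ 0.03 -0.    1.36] yaw now -4.62
turn shares -0.0
shift after turn [ 0.02 -0.    1.36]
```

View pics/s24.png

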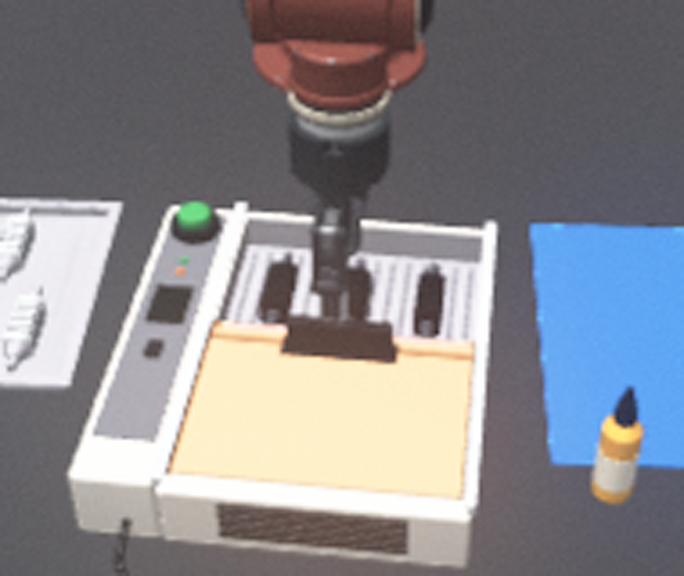

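View pics/w24.png

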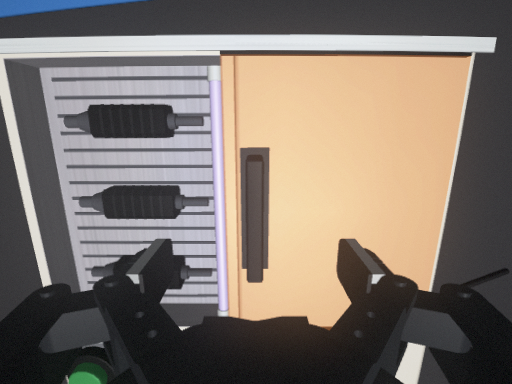

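Call:
carry_out(
  moves=[
    [[0, 0, 0, 0.03, 0, 0.5, 1], [0, 0, 0, 0, 0, 0.5, 1], [0, 0, 0, 0, 0, 0.32, 1], [0, 0, 0, 0, 0, 0, 1], [0, 0, 0, 0, 0, 0, 1]],
  ],
)

```text
time: 54.77
tool_pos: [0.6271, 0.0345, 0.0936]
tool_rot: [-0.0, 0.999, -0.04, -0.0]
contact_force: [-0.4, 0.6, -0.0]
gripper_width: 1.002
```

Call:
carry_out(
  moves=[
    [[0, 0, 0, 0, 0, 0, -1], [0, 0, 0, 0, 0, 0, -1], [0, 0, 0, 0, 0, 0, -1], [0, 0, 0, 0, 0, 0, -1], [0, 0, 0, 0, 0, 0, -1], [0, 0, 0, 0, 0, 0, -1]],
  ],
)

```text
time: 55.27
tool_pos: [0.6266, 0.0344, 0.0936]
tool_rot: [-0.0, 0.999, -0.041, -0.001]
contact_force: [-22.5, 2.5, 15.2]
gripper_width: 0.146
```

Run:
```python
from h import *
st();p=ster(-.064,0,.09);print(p);to(p[0],p[1],.09,-4.6)
```

```text
t 55.27 pos [0.6266 0.0344 0.0936] F [-22.5   2.5  15.2] w 0.146
[[0.997, -0.081, -0.002], [-0.081, -0.997, 0.0], [-0.002, 0.0, -1.0]] j [-0.064  0.179  1.716 -0.     1.249  0.018]
[0.45820469 0.04661454 0.09      ]
shift [-4.22  0.04  0.1 ] yaw now -4.66
turn shares -0.01
shift after turn [-4.22  0.03  0.09]
```

Call:
carry_out(
  moves=[
    [[0, 0, 0, -0.3, 0, 0, -1], [0, 0, 0, -0.5, 0, 0, -1], [0, 0, 0, -0.6, 0, 0, -1], [0, 0, 0, -0.6, 0, 0, -1], [0, 0, 0, -0.6, 0, 0, -1], [0, 0, 0, -0.6, 0, 0, -1], [0, 0, 0, -0.5, 0, 0, -1], [0, 0, 0, -0.2, 0, 0, -1]],
  ],
)

```text
time: 55.93
tool_pos: [0.4706, 0.0468, 0.0938]
tool_rot: [0.001, 0.999, -0.04, 0.001]
contact_force: [1.9, -2.3, 0.3]
gripper_width: 0.123
```

Call:
carry_out(
  moves=[
    [[0, 0, 0, 0, 0, 0, -1], [0, 0, 0, 0, 0, 0, -1]],
  ],
)

```text
time: 56.1
tool_pos: [0.4718, 0.0467, 0.0937]
tool_rot: [0.0, 0.999, -0.041, 0.0]
contact_force: [-2.7, -2.4, 2.3]
gripper_width: 0.122
```

Run:
```python
from h import *
st();p=ster(-.064,0,.09);to(p[0],p[1],.09,-4.6)
f=grab('wrist');save(f,'w25.png')
```

```text
t 56.1 pos [0.4718 0.0467 0.0937] F [-2.7 -2.4  2.3] w 0.122
[[0.997, -0.081, 0.0], [-0.081, -0.997, -0.001], [0.0, 0.001, -1.0]] j [-5.800e-02 -1.890e-01  2.082e+00 -1.000e-03  1.249e+00  2.300e-02]
shift [-0.34  0.03  0.09] yaw now -4.65
turn shares -0.01
shift after turn [-0.34  0.03  0.09]
```

View pics/w25.png

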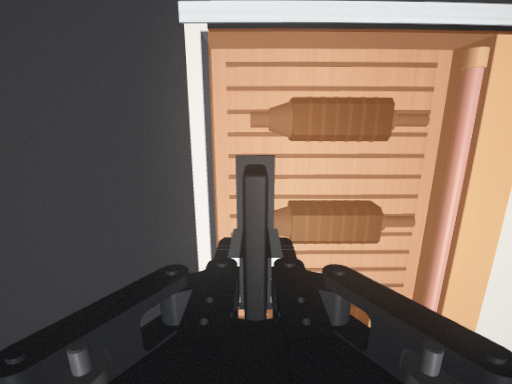

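Still about 12 mm to go; creep on.

Call:
carry_out(
  moves=[
    [[0, 0, 0, -0.2, 0, 0, -1], [0, 0, 0, -0.1, 0, 0, -1], [0, 0, 0, 0, 0, 0, -1], [0, 0, 0, 0, 0, 0, -1]],
  ],
)

```text
time: 56.48
tool_pos: [0.4598, 0.0477, 0.0937]
tool_rot: [0.0, 0.999, -0.041, -0.0]
contact_force: [-2.4, -4.8, 5.7]
gripper_width: 0.126
```

Call:
carry_out(
  moves=[
    [[0, 0, 0, -0.1, 0, 0, -1], [0, 0, 0, 0, 0, 0, -1], [0, 0, 0, 0, 0, 0, -1]],
  ],
)

```text
time: 56.73
tool_pos: [0.4586, 0.0477, 0.0938]
tool_rot: [0.0, 0.999, -0.041, 0.004]
contact_force: [10.8, -5.0, -3.3]
gripper_width: 0.121
```

Call:
carry_out(
  moves=[
    [[0, 0, 0, 0, 0, 0, 1], [0, 0, 0, 0, 0, 0, 1], [0, 0, 0, 0, 0, 0, 1], [0, 0, 0, 0, 0, 0, 1], [0, 0, 0, 0, 0, -0.6, 1], [0, 0, 0, 0, 0, -0.8, 1], [0, 0, 0, 0, 0, -0.8, 1], [0, 0, 0, 0, 0, -0.6, 1]],
  ],
)

```text
time: 57.4
tool_pos: [0.4559, 0.0486, 0.2076]
tool_rot: [-0.0, 0.999, -0.041, 0.001]
contact_force: [0.8, -0.2, 0.4]
gripper_width: 1.005
```

Call:
carry_out(
  moves=[
    [[0, 0, 0, 0, 0.6, 0, -1], [0, 0, 0, 0, 0.8, 0, -1], [0, 0, 0, 0, 0.8, 0, -1], [0, 0, 0, 0, 0.8, 0, -1], [0, 0, 0, 0, 0.6, 0, -1], [0, 0, 0, 0, 0.3, 0, -1], [0, 0, 0, 0, 0, 0, -1], [0, 0, 0, 0, 0, 0, -1]],
  ],
)

```text
time: 58.07
tool_pos: [0.4428, -0.1071, 0.2049]
tool_rot: [-0.001, 0.999, -0.041, -0.0]
contact_force: [-0.6, -0.5, 0.2]
gripper_width: 0.004
```

Run:
```python
from h import *
st();to(.4605,-.112,.100)
f=grab('wrist');save(f,'w26.png')
f=grab('top');cv2.imwrite('pics/t26.png',cv2.resize(f['frame'][100:255,220:360,::-1],None,fx=3.75,fy=3.75,interpolation=cv2.INTER_CUBIC))
q=lambda x,y,z: atz(f,x/3.75-.4+220,y/3.75-.4+100,z)
blobs(f,.105,.125,.4,.68,-.04,.12,20)
f=grab('scene');cv2.imwrite('pics/s26.png',cv2.resize(f['frame'][120:260,150:320,::-1],None,fx=4,fy=4,interpolation=cv2.INTER_CUBIC))
```

```text
t 58.07 pos [ 0.4428 -0.1071  0.2049] F [-0.6 -0.5  0.2] w 0.004
[[0.997, -0.083, -0.001], [-0.083, -0.997, 0.001], [-0.001, -0.001, -1.0]] j [-4.010e-01 -3.550e-01  2.021e+00  1.000e-03  1.476e+00 -3.190e-01]
shift [0.45 0.09 2.62] yaw now -4.74
[256 227  33   8 155] [0.4586 0.0468 0.1129] [0.4587 0.047 ] [0.086 0.012] -94.5
```

View pics/t26.png

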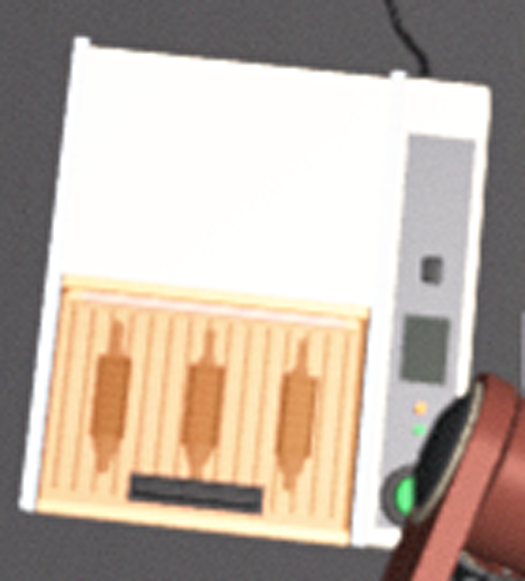

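View pics/s26.png

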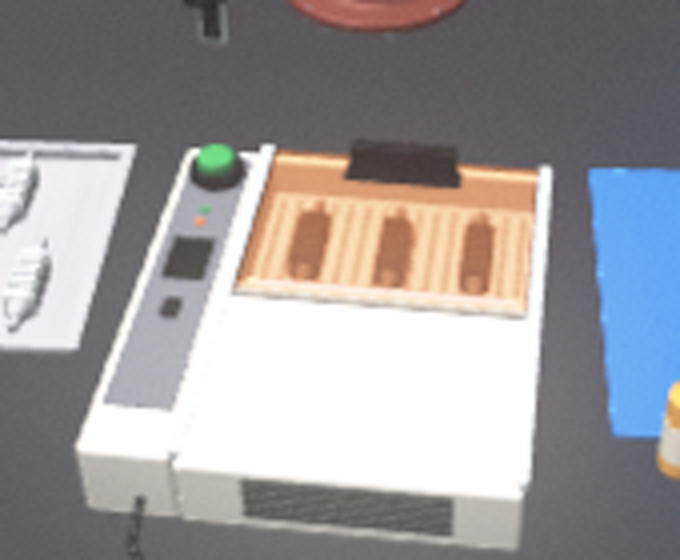

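View pics/w26.png

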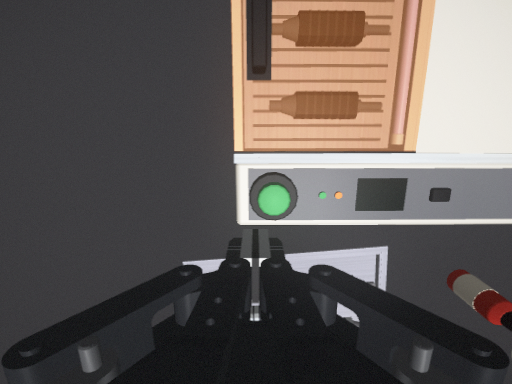

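Call:
carry_out(
  moves=[
    [[0, 0, 0, 0.45, 0.09, 0, -1], [0, 0, 0, 0, 0, 0.6, -1], [0, 0, 0, 0, 0, 0.6, -1], [0, 0, 0, 0, 0, 0.6, -1], [0, 0, 0, 0, 0, 0.3, -1], [0, 0, 0, 0, 0, 0, -1], [0, 0, 0, 0, 0, 0, -1], [0, 0, 0, 0, 0, 0, -1]],
  ],
)

```text
time: 58.88
tool_pos: [0.4617, -0.1123, 0.1229]
tool_rot: [0.0, 0.999, -0.04, 0.001]
contact_force: [-0.7, -0.2, -0.7]
gripper_width: 0.003
```

Run:
```python
from h import *
st();to(.4605,-.112,.100)
f=grab('wrist');save(f,'w27.png');im=f['frame'].astype(int)
g=(im[...,1]>im[...,0]+60)&(im[...,1]>im[...,2]+40);C=cloud(f);ys,xs=np.nonzero(g);print(xs.min(),xs.max(),ys.min(),ys.max())
P=C[g];P=P[(P[:,2]>.095)&(P[:,2]<.104)];print(len(P),P.min(0),P.max(0))
```

```text
t 58.88 pos [ 0.4617 -0.1123  0.1229] F [-0.7 -0.2 -0.7] w 0.003
[[0.997, -0.081, 0.002], [-0.081, -0.997, -0.001], [0.002, 0.001, -1.0]] j [-0.395 -0.225  2.06   0.     1.305 -0.315]
shift [-0.03 -0.    0.57] yaw now -4.62
229 327 207 237
974 [ 0.44442477 -0.11747735  0.09729813] [ 0.47425352 -0.09593128  0.1018193 ]
```

View pics/w27.png

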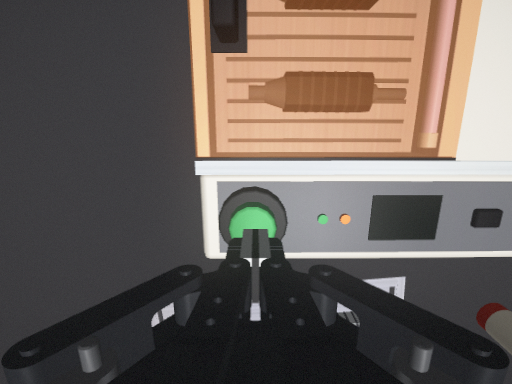

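Call:
carry_out(
  moves=[
    [[0, 0, 0, -0.03, 0, 0.3, -1], [0, 0, 0, 0, 0, 0.2, -1], [0, 0, 0, 0, 0, 0.12, -1], [0, 0, 0, 0, 0, 0, -1], [0, 0, 0, 0, 0, 0, -1]],
  ],
)

```text
time: 59.35
tool_pos: [0.4593, -0.1121, 0.0965]
tool_rot: [-0.0, 0.999, -0.041, -0.0]
contact_force: [-1.6, 0.3, 3.4]
gripper_width: -0.001
```

Call:
carry_out(
  moves=[
    [[0, 0, 0, 0, 0, 0.1, -1], [0, 0, 0, 0, 0, 0, -1], [0, 0, 0, 0, 0, 0, -1]],
  ],
)

```text
time: 59.6
tool_pos: [0.4599, -0.1123, 0.0939]
tool_rot: [0.0, 0.999, -0.041, 0.0]
contact_force: [-3.8, 1.3, 9.5]
gripper_width: 0.002
```

Call:
carry_out(
  moves=[
    [[0, 0, 0, 0, 0, 0.07, -1], [0, 0, 0, 0, 0, 0, -1], [0, 0, 0, 0, 0, 0, -1], [0, 0, 0, 0, 0, 0, -1]],
  ],
)

```text
time: 59.93
tool_pos: [0.4601, -0.1124, 0.0937]
tool_rot: [0.0, 0.999, -0.04, -0.0]
contact_force: [-11.6, 4.0, 24.7]
gripper_width: -0.004
```

Call:
carry_out(
  moves=[
    [[0, 0, 0, 0, 0, -0.3, -1], [0, 0, 0, 0, 0, -0.6, -1], [0, 0, 0, 0, 0, -0.8, -1], [0, 0, 0, 0, 0, -0.8, -1], [0, 0, 0, 0, 0, -0.6, -1], [0, 0, 0, -0.6, 0, 0, -1], [0, 0, 0, -0.6, 0, 0, -1], [0, 0, 0, 0, 0, 0, -1]],
  ],
)

```text
time: 60.6
tool_pos: [0.4094, -0.1079, 0.2133]
tool_rot: [0.0, 0.999, -0.041, -0.0]
contact_force: [-0.5, 0.4, -0.5]
gripper_width: 0.0
```

Call:
carry_out(
  moves=[
    [[0, 0, 0, 0, -0.4, -0.5, -1], [0, 0, 0, 0, -0.8, -0.5, -1], [0, 0, 0, 0, -0.8, 0, -1], [0, 0, 0, 0, -0.8, 0, -1], [0, 0, 0, 0, -0.4, 0, -1], [0, 0, 0, 0, 0, 0, -1], [0, 0, 0, 0, 0, 0, -1]],
  ],
)

```text
time: 61.18
tool_pos: [0.4221, 0.0198, 0.253]
tool_rot: [0.0, 0.999, -0.04, -0.0]
contact_force: [1.0, -0.2, -0.1]
gripper_width: 0.002
```

Run:
```python
from h import *
st()
f=grab('top');cv2.imwrite('pics/t28.png',cv2.resize(f['frame'][90:300,120:440,::-1],None,fx=2.5,fy=2.5,interpolation=cv2.INTER_CUBIC))
blobs(f,.105,.125,.4,.68,-.04,.12,20)
blobs(f,.022,.04,.34,.61,-.4,-.2,20)
C=cloud(f);im=f['frame'].astype(int)
g=(im[...,1]>im[...,0]+60)&(im[...,1]>im[...,2]+40);g[:, :300]=0;print('btn',np.nanmedian(C[g],0))
for n,m in dict(y=(slice(130,160),slice(185,210)),r=(slice(130,160),slice(372,400))).items():
  P=C[m].reshape(-1,3);P=P[P[:,2]>.05];print(n,P.min(0).round(3),P.max(0).round(3))
```

```text
t 61.18 pos [0.4221 0.0198 0.253 ] F [ 1.  -0.2 -0.1] w 0.002
[[0.997, -0.079, -0.001], [-0.079, -0.997, -0.0], [-0.001, 0.0, -1.0]] j [-1.290e-01 -4.760e-01  2.028e+00 -1.000e-03  1.590e+00 -5.000e-02]
[256 227   5   5  25] [0.4618 0.0842 0.1125] [0.4618 0.0842] [0.011 0.011] -82.3
[375 197  10  22 203] [ 0.5377 -0.2658  0.0283] [ 0.5382 -0.2661] [0.027 0.061] -179.8
[400 196   9  24 200] [ 0.5373 -0.3362  0.0284] [ 0.5394 -0.3364] [0.026 0.069] 178.2
[389 241  10  22 210] [ 0.4136 -0.3042  0.0283] [ 0.4132 -0.3043] [0.027 0.06 ] 179.8
btn [ 0.50999597 -0.11550781  0.08286321]
y [0.685 0.253 0.05 ] [0.717 0.283 0.122]
r [ 0.705 -0.296  0.05 ] [ 0.737 -0.262  0.122]
```

View pics/t28.png

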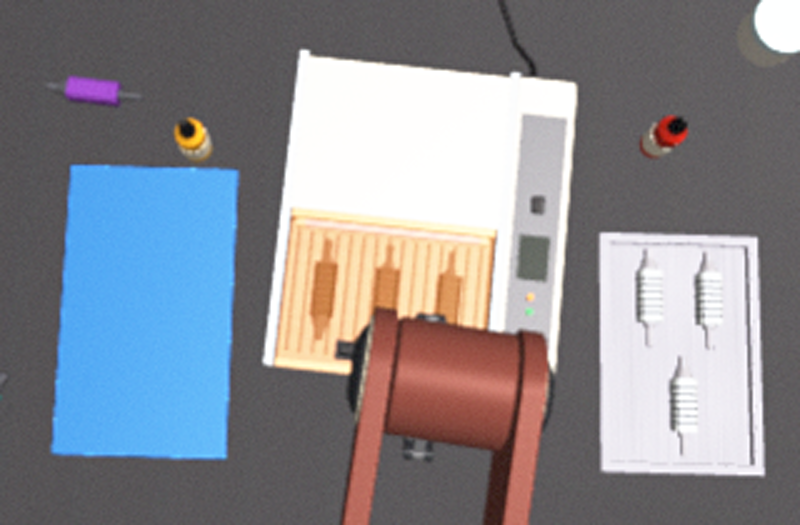

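Run:
```python
from h import *
f=grab('wrist');C=cloud(f);im=f['frame'].astype(int);save(f,'w29.png')
g=(im[...,1]>im[...,0]+60)&(im[...,1]>im[...,2]+40)&(abs(C[...,0]-.46)<.03);print('btn',g.sum(),np.nanmedian(C[g],0))
f=grab('scene');C=cloud(f);im=f['frame'].astype(int)
g=(im[...,1]>im[...,0]+60)&(im[...,1]>im[...,2]+40)&(abs(C[...,0]-.46)<.03)&(abs(C[...,1]+.11)<.04);print('btn scene',g.sum(),np.nanpercentile(C[g][:,2],[50,90]) if g.any() else 0)
```

```text
btn 0 [nan nan nan]
btn scene 41 [0.10051567 0.10215755]
  return np.nanmean(a, axis, out=out, keepdims=keepdims)
```

View pics/w29.png

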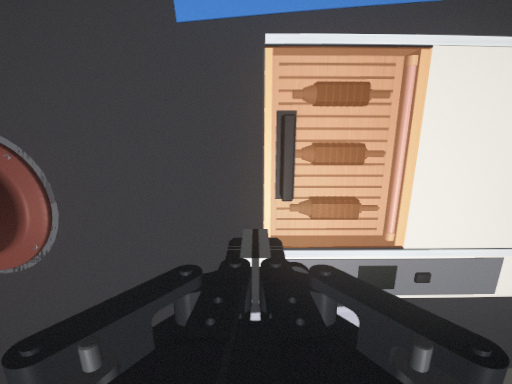

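The button is up (its top is at 0.100), the cover is shut and the three used grips lie flat under it. I'm handing in.

```bash
python3 -c "
from plant import ticket
print(ticket.job_done())"
```

```text
the job is handed in; nothing more can be done
None
```

The load is changed and the job is handed in at about 61 s on the robot's clock; the hand-in gave no verdict. I slid the cover right open, laid the three finished grips in the steel tray and then the three used grips side by side in the chamber. After that I shut the cover to its stop and pressed the start button to the bottom.

What the last checks showed:
- **Cover:** shut. It stopped against about 11 N after moving the full 0.168 m back, and the handle measured x 0.4586, against about 0.458 expected when shut.
- **Start button:** it went down about 6 mm and I held it there; the force rose from about 9 to 25 N. Afterwards the scene camera put its top at 0.100 m, which is up. The last top and wrist pictures could not confirm this, because the arm was in the way.
- **Used grips:** all three lie flat under the cover about 70 mm apart, and the mat is empty.
- **Finished grips:** all three lie flat in the tray, none on another.
- **Ink bottles:** both within about 1 mm of where they started.
- **Robot:** the gripper was clear of everything at hand-in.

No used grip was seen knocked aside during the run, and no check failed.

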